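Seat, clamp and dress a plaster mould half

TASK

Dress the parting face of the plaster mould half that lies loose and crooked on the jig's three rest buttons. First, with the clamp still open, push the mould squarely home against the two back stop pins and the end stop pin; then swing the clamp lever all the way over to its end so that it holds the mould firmly on every stop and rest, and, with the sanding block laid crosswise over both figure cavities, rub the face in one light, even, unbroken stroke along its whole length, from the end with the pour channels to the end stop. Finally set the block down flat on the bench clear of the jig, leaving the mould clamped and the other things where they are.

Things in the scene. Friction and masses are not known exactly. Their poses are not given: they have to be found in the camera images.
- jig: Wooden dressing jig screwed to the bench. Origin: on the bench (z = 0), right below the centre of a mould that is home. x points to the two back stops, y to the end stop. Plate 12 mm thick, x -112 to +82, y -140 to +150 mm. Clamp pivot at x -77, y -102 mm. A mould that is home has its centre at x 0, y 0, z 34 mm and its axes along the jig's.
- mould_centre (a point): Centre (half-way up) of the plaster mould half, 110 (x) x 160 (y) x 32 (z) mm, about 0.7 kg, too wide to grasp. It lies on the rests with its flat face up, 50 mm above the bench, 10 to 22 mm short of the back stops, 8 to 16 mm short of the end stop, up to 0.14 rad askew, and slides easily (1 to 2 N).
- mould: The same mould half; origin at the centre of its underside. Its corner at -x, -y is cut off at 45 degrees (25 mm off each side): the clamp bears there. In its upper face are two figure-shaped cavities at x -22 and +22 mm, y -34 to +34 mm; their pour channels run out at the -y end.
- rest_left: domed polished steel rest button that carries the mould, near the end stop; origin at its top, 18 mm above the bench (jig x 20, y 55 mm)
- rest_right: rest button, as above, on the clamp's side (jig x 20, y -62 mm)
- rest_front: rest button, as above, nearest the robot (jig x -46, y -4 mm)
- stop_left: upright polished steel back stop pin, 12 mm thick, from the plate to 42 mm above the bench; origin on its axis, 34 mm above the bench (jig x 61, y 50 mm). The mould's +x side bears on it
- stop_right: second back stop pin, as above (jig x 61, y -58 mm)
- stop_end: end stop pin, as above (jig x 21, y 86 mm). The mould's +y side bears on it
- clamp_lever (a joint): Clamp lever's angle in rad, turning level, counter-clockwise from above: 0 to 0.2 open (as found), 1.50 dead centre, 1.58 at its end stop, where it stays by itself. A sprung steel roller on its short arm then presses the mould's cut corner towards all stops with about 19 N. Turning takes 0.5 N at the grip, up to 2 N near the end.
- clamp_grip (a point): Centre of the clamp's upright black grip, 19 mm thick, 36 to 82 mm above the bench, 95 mm from the pivot at the end of a level steel arm (top 38 mm up). From the pivot it lies at angle -1.76 rad + joint angle in the jig's frame, so it moves away from the robot as the clamp closes. It can be pushed; no need to grasp
- block_centre (a point): Sanding block, cork with grey paper under it, 47 (x) x 85 (y) x 26 (z) mm, 0.06 kg, lying flat on the bench among the tubs; the point is its centre, 13 mm up. Grasp it across the 47 mm. Laid crosswise its y axis lies along the mould's x axis. Rub with about 5 to 8 N: over 12 N near an end of the mould can lift its far corner off a rest
- sand_block: the same sanding block; origin at the centre of its underside
- wax_tub: white plastic tub with a blue lid, 66 x 68 x 62 mm, standing beside the work; leave it alone
- tape_ring: roll of masking tape lying flat, 100 mm across, 25 mm high, beside the work; leave it alone
- small_tub: small white tub with a red lid, 60 x 55 x 54 mm, standing on the bench just behind the clamp's swing; leave it alone
- dust_brush: flat wooden dusting brush, 170 x 40 x 14 mm, lying on the jig's plate beyond the end stop; leave it alone
Mind the look-alikes: they are no part of the job. Of the things that look like the sand_block, the middle-sized one is meant.

How it is judged (in metres and radians):
On the way, in this order (a step that is already met when the one before it is completed fails the run):
1. mould pushed home against the three stops (within 2.5 mm, square within 0.025 rad) with the clamp still open (below 0.6 rad) (x of mould_centre in the frame of jig between -0.0025 and 0.0025 m and y of mould_centre in the frame of jig between -0.0025 and 0.0025 m and z of mould_centre in the frame of jig between 0.032 and 0.036 m and angle between the x axis of mould_centre and the x axis of jig, either way round below 0.025 rad and value of joint clamp_lever below 0.6 rad), for 0.1 s.
2. clamp over (above 1.42 rad), mould home and bearing on all three stops (over 0.5 N each) and all three rests (over 0.2 N each) (x of mould_centre in the frame of jig between -0.0025 and 0.0025 m and y of mould_centre in the frame of jig between -0.0025 and 0.0025 m and z of mould_centre in the frame of jig between 0.032 and 0.036 m and angle between the x axis of mould_centre and the x axis of jig, either way round below 0.025 rad and value of joint clamp_lever above 1.42 rad and contact force between each of rest_left, rest_right, rest_front and mould above 0.2 N and contact force between each of stop_left, stop_right, stop_end and mould above 0.5 N), for 0.3 s.
3. block crosswise on the clamped mould's face, at the pour-channel end (centre 35 mm or more from the middle), rubbing with 1.5 to 25 N (x of mould_centre in the frame of jig between -0.0025 and 0.0025 m and y of mould_centre in the frame of jig between -0.0025 and 0.0025 m and z of mould_centre in the frame of jig between 0.032 and 0.036 m and angle between the x axis of mould_centre and the x axis of jig, either way round below 0.025 rad and value of joint clamp_lever above 1.42 rad and y of block_centre in the frame of mould_centre between -0.09 and -0.035 m and x of block_centre in the frame of mould_centre between -0.025 and 0.025 m and angle between the y axis of block_centre and the x axis of mould_centre, either way round below 0.35 rad and contact force between sand_block and mould between 1.5 and 25 N), for 0.02 s.
4. block crosswise on the clamped mould's face, half-way to the middle, rubbing with 1.5 to 25 N (x of mould_centre in the frame of jig between -0.0025 and 0.0025 m and y of mould_centre in the frame of jig between -0.0025 and 0.0025 m and z of mould_centre in the frame of jig between 0.032 and 0.036 m and angle between the x axis of mould_centre and the x axis of jig, either way round below 0.025 rad and value of joint clamp_lever above 1.42 rad and y of block_centre in the frame of mould_centre between -0.027 and -0.013 m and x of block_centre in the frame of mould_centre between -0.025 and 0.025 m and angle between the y axis of block_centre and the x axis of mould_centre, either way round below 0.35 rad and contact force between sand_block and mould between 1.5 and 25 N), for 0.02 s.
5. block crosswise on the clamped mould's face, at the middle, rubbing with 1.5 to 25 N (x of mould_centre in the frame of jig between -0.0025 and 0.0025 m and y of mould_centre in the frame of jig between -0.0025 and 0.0025 m and z of mould_centre in the frame of jig between 0.032 and 0.036 m and angle between the x axis of mould_centre and the x axis of jig, either way round below 0.025 rad and value of joint clamp_lever above 1.42 rad and y of block_centre in the frame of mould_centre between -0.008 and 0.008 m and x of block_centre in the frame of mould_centre between -0.025 and 0.025 m and angle between the y axis of block_centre and the x axis of mould_centre, either way round below 0.35 rad and contact force between sand_block and mould between 1.5 and 25 N), for 0.02 s.
6. block crosswise on the clamped mould's face, half-way from the middle, rubbing with 1.5 to 25 N (x of mould_centre in the frame of jig between -0.0025 and 0.0025 m and y of mould_centre in the frame of jig between -0.0025 and 0.0025 m and z of mould_centre in the frame of jig between 0.032 and 0.036 m and angle between the x axis of mould_centre and the x axis of jig, either way round below 0.025 rad and value of joint clamp_lever above 1.42 rad and y of block_centre in the frame of mould_centre between 0.013 and 0.027 m and x of block_centre in the frame of mould_centre between -0.025 and 0.025 m and angle between the y axis of block_centre and the x axis of mould_centre, either way round below 0.35 rad and contact force between sand_block and mould between 1.5 and 25 N), for 0.02 s.
7. block crosswise on the clamped mould's face, at the end-stop end (centre 35 mm or more past the middle), rubbing with 1.5 to 25 N (x of mould_centre in the frame of jig between -0.0025 and 0.0025 m and y of mould_centre in the frame of jig between -0.0025 and 0.0025 m and z of mould_centre in the frame of jig between 0.032 and 0.036 m and angle between the x axis of mould_centre and the x axis of jig, either way round below 0.025 rad and value of joint clamp_lever above 1.42 rad and y of block_centre in the frame of mould_centre between 0.035 and 0.09 m and x of block_centre in the frame of mould_centre between -0.025 and 0.025 m and angle between the y axis of block_centre and the x axis of mould_centre, either way round below 0.35 rad and contact force between sand_block and mould between 1.5 and 25 N), for 0.02 s.
At the end, for the whole second after the job is handed in: Mould home within 2.5 mm and 0.025 rad of square, clamp lever above 1.42 rad, mould bearing on each stop with over 0.5 N and on each rest with over 0.2 N, sanding block flat on the bench (centre 8 to 18 mm up, off the jig's plate), all at rest (all of step 2 and height (world z) of block_centre between 0.008 and 0.018 m and angle between block_centre's own z axis and vertical below 0.1 rad and linear speed of sand_block below 0.02 m/s and linear speed of mould below 0.01 m/s); the robot touches nothing.
It fails at once if the mould tipped more than 0.15 rad (angle between mould_centre's own z axis and vertical above 0.15 rad).
It fails at once if the block pressed on the mould with more than 45 N (contact force between sand_block and mould above 45 N).
It fails at once if a bystander (tubs, tape, brush) moved more than 30 mm (distance of any of wax_tub, tape_ring, small_tub, dust_brush from where it was at the start of the episode above 0.03 m).
It also fails if it takes over 72 s, if anything falls off the work surface, if the arm or the gripper's body presses on something with over 40 N, if the wrist force passes 120 N, or if a joint passes its speed limit or range.

ROBOT

A 6-joint arm with a two-finger parallel gripper is mounted at the origin on the work surface; the furniture and walls round the work are solid. World frame = base frame: x ahead of the robot, y to its left, z up, the work surface at z = 0. Lengths are in m, angles in degrees, forces in N, time in s.
With the tool pointing down it reaches from about 0.4 to 0.825 m from the base axis. Payload 7 kg.
Tool frame: the origin (TCP) lies midway between the tips of the shut fingers; the grasp point (between the pads) lies 19 mm behind it; z points along the fingers, y is the direction in which the jaws open and shut (so a half turn about z gives the same grasp; the last joint's range is limited). The gripper opens to 88 mm and grips with 3 to 60 N. Pads are 19 mm wide; open, the fingers measure 130 mm over their backs; the gripper's body (78 mm by 193 mm) begins 47 mm behind the grasp point.
Start: joints at [-47.779, 20.546, 0.682, 0, -70.136, -16.507], TCP at [0.293, -0.608, 0.227] pointing down, gripper open.
Joint ranges: [-176.03, 176.03], [-82.01, 121.73], [-58.28, 71.71], [-173.87, 95.51], [-174.79, -0.11], [-173.66, 173.66]. Speed limits (degrees/s): [136.94, 136.94, 172.46, 180, 180, 180].

INTERFACE

Orientations are given as [roll, pitch, yaw] about the fixed x, y, z axes, in that order (R = Rz(yaw) Ry(pitch) Rx(roll)).
In Python, from plant import sensors, cams, job gives the robot as it stands.
- The arm moves only by the tool move_arm, never from a script. Its argument "commands" is a list of rows, each a list of 7 numbers: the finger opening in cm, from 0 to 8.76, then the shift along the tool's x, y, z in cm, then the turn, a rotation vector about the tool's x, y, z in rad. In form: [[hand, x, y, z, wx, wy, wz], ...]. A call has exactly 8 rows; each row is the pose to reach, as a shift and turn from the pose commanded when the call began, along the tool's axes at that moment; what a row does not reach only later rows make up. A row lasts 1/8 s, in which the tool goes at most 62.5 mm and 10.7 degrees, less where a joint would pass 70% of its speed; a pose out of reach is approached as far as the arm can. A call with a gripper value outside its range is refused whole. The fingers move at their own pace and stop on an object; the grip force is fixed at half the most. Time passes only in rows, so rows that repeat a pose let the fingers close, or fill a call up. It gives the time, the measured TCP pose, the force and the opening at its end, in the units of the state.
- sensors.get_obs(): the state, without advancing time (a new reading comes with each control period).
- cams.snapshot(name): name is "scene" or "top"; returns a dict with "frame" (420x560x3 uint8, red, green, blue), "camera_matrix" (3x3 intrinsics, pixels), "R" (3x3) and "t" (3): a world point X has camera coordinates R X + t. Camera axes: x right, y down, z forward; pixel columns grow to the right and rows downward; lengths in m; the calibration is good to about 2 mm. A picture is of the moment at which its call begins. There is no depth.
- job.close_job(): hands the job in, once; it reports no verdict.
The state is a dict: "clock": time; "joint_pos": joint angles; "qvel": joint speeds; "tau": joint torques, N m; "tool_pos": TCP position; "orientation": TCP orientation; "force": force on the tool from outside, world axes, zero at the start; "moment": the same for the moment, N m; "opening": finger opening in m.
Only numpy, scipy, OpenCV 4.12 (cv2) and the standard library are available. Lean on these libraries where they do the work, as an engineer would, in place of code of your own. Each camera call takes 0.05 s, during which the arm holds its last target.

## Working session

There is one attempt and no reset: what is moved stays moved. The work goes in short steps, Python scripts to look and compute and a tool call to move; the robot and the scene stay as the last step left them, time stands still between calls to the robot, and variables do not carry over. Pictures are saved under pics/ and viewed, and the job is handed in when it is done.

Besides the shell and the picture viewer there is one more tool, called after "Call:" as name(argument=value, ...), one argument or row to a line, values as JSON. move_arm: Moves the arm, as the interface text tells. Its arguments: {"type":"object","properties":{"commands":{"type":"array"}},"required":["commands"]}

```bash
ls; mkdir -p pics; python3 - <<'E'
from plant import sensors,cams
import cv2
print(sensors.get_obs())
for n in("scene","top"):
    s=cams.snapshot(n); cv2.imwrite(f"pics/{n}0.png",s["frame"][:,:,::-1]); print(n,s["camera_matrix"],s["R"],s["t"])
E
```

```text
pics
{'clock': 0.0, 'joint_pos': array([-4.77784291e+01,  2.05926766e+01,  6.32448664e-01, -1.99767964e-02,
       -7.01354460e+01, -1.65068026e+01]), 'qvel': array([-0.03568416, -0.09433376,  0.01508621,  0.01626128, -0.01856345,
        0.04545697]), 'tau': array([ 1.93058106e-03, -5.82721531e+01,  2.93064827e+01,  6.99710637e+00,
        7.12580950e-03, -1.54967652e-04]), 'tool_pos': array([ 0.29263156, -0.607716  ,  0.22559906]), 'orientation': array([ 1.79902933e+02, -9.18112544e-03, -1.54292028e+02]), 'force': array([-0.34044901,  0.44866725,  0.04388307]), 'moment': array([-0.004043  ,  0.00109772,  0.01711982]), 'opening': 0.08730179300706799}
scene [[532.29951816   0.         274.17596754]
 [  0.         532.29951816 219.4944502 ]
 [  0.           0.           1.        ]] [[-0.78387527 -0.62087822 -0.00705632]
 [-0.40621889  0.52139078 -0.75042512]
 [ 0.46960171 -0.58537329 -0.6609178 ]] [0.43287884 0.22155904 1.42469386]
top [[516.41110394   0.         268.43292208]
 [  0.         516.41110394 204.35862852]
 [  0.           0.           1.        ]] [[ 1.60833967e-02 -9.99870613e-01 -2.86264789e-04]
 [-9.95924611e-01 -1.59945112e-02 -8.87600400e-02]
 [ 8.87439769e-02  1.71266108e-03 -9.96052997e-01]] [0.05956523 0.52073528 1.73299161]
```

View pics/scene0.png

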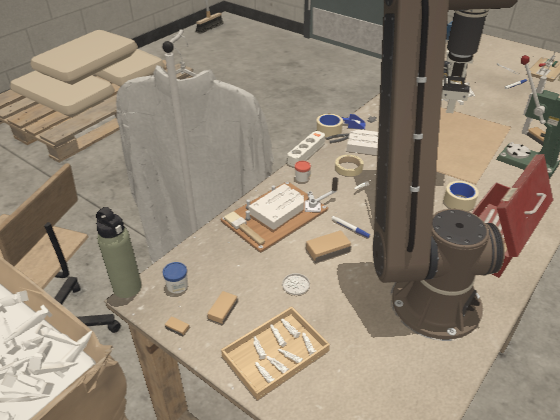

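View pics/top0.png

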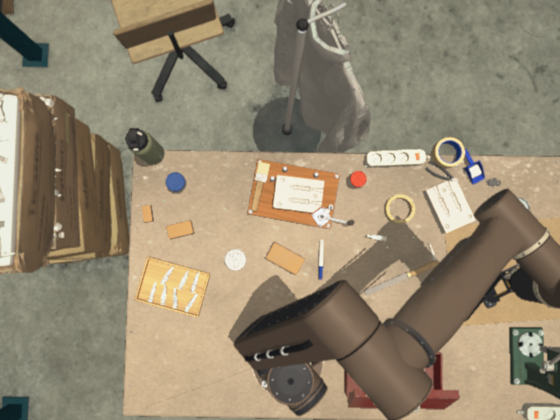

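```bash
cat > h.py <<'E'
import numpy as np, cv2
from plant import sensors,cams
def px2w(s,u,v,z):
    K,R,t=map(np.asarray,(s["camera_matrix"],s["R"],s["t"]))
    d=R.T@np.linalg.inv(K)@np.array([u,v,1.]); c=-R.T@t
    return c+d*(z-c[2])/d[2]
def w2px(s,X):
    K,R,t=map(np.asarray,(s["camera_matrix"],s["R"],s["t"]))
    p=K@(R@np.asarray(X,float)+t); return p[:2]/p[2]
def crop(s,u0,v0,w,h,k,name):
    f=s["frame"][v0:v0+h,u0:u0+w,::-1]
    cv2.imwrite(name,cv2.resize(f,None,fx=k,fy=k,interpolation=cv2.INTER_CUBIC))
E
python3 - <<'E'
from h import *
s=cams.snapshot("top"); crop(s,180,90,200,150,4,"pics/topc.png")
E
```

```text
(no output)
```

View pics/topc.png

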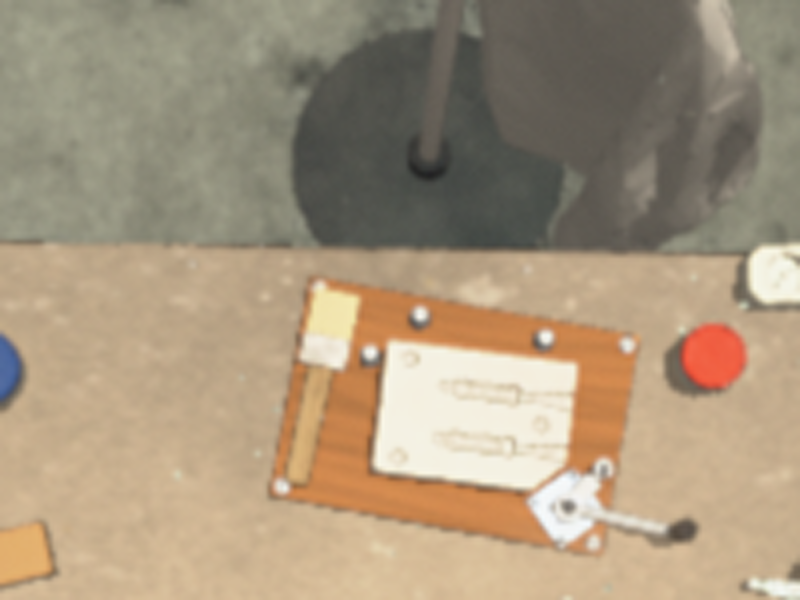

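Sand-block look-alikes in the top view are the small one at (147,213), the middle one at (180,229) and the large one at (285,258). The description picks the middle one. I'll check it and the jig in close crops.

```bash
python3 - <<'E'
from h import *
s=cams.snapshot("scene"); crop(s,215,160,150,100,5,"pics/sc1.png");crop(s,150,280,120,70,6,"pics/sc2.png")
s=cams.snapshot("top"); crop(s,130,190,90,60,8,"pics/t2.png")
crop(s,240,150,120,90,6,"pics/t3.png")
E
```

```text
(no output)
```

View pics/sc1.png

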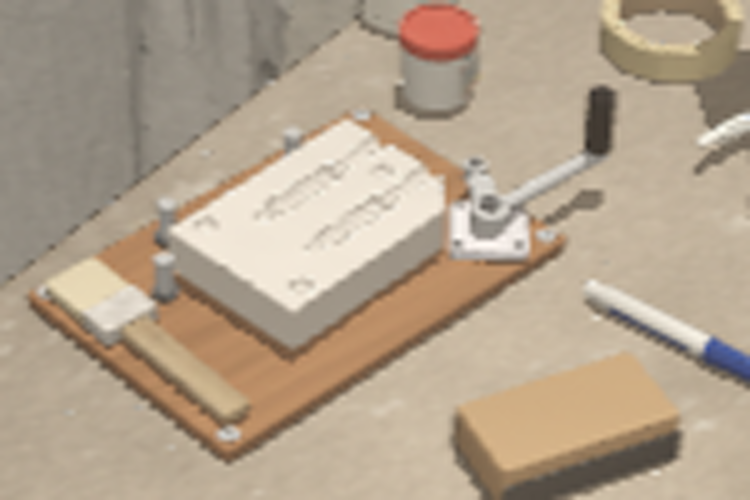

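View pics/sc2.png

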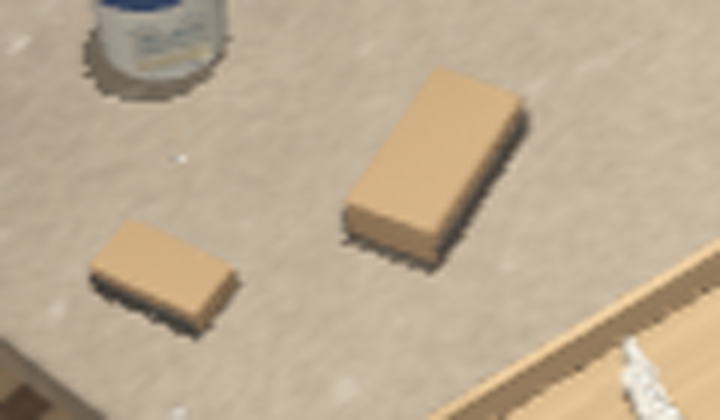

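View pics/t2.png

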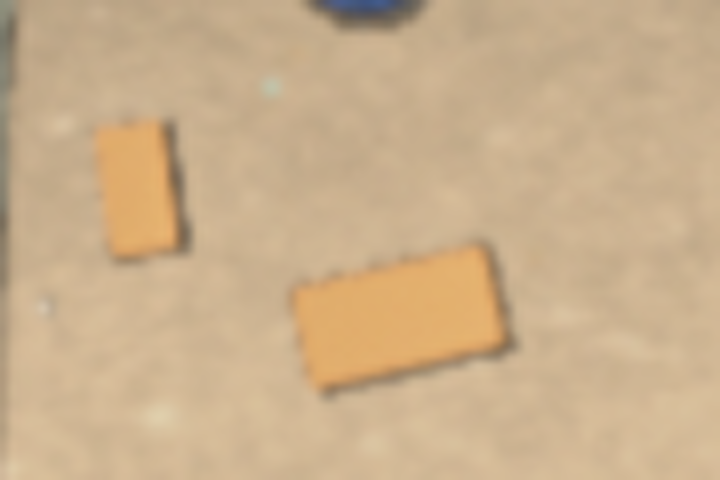

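View pics/t3.png

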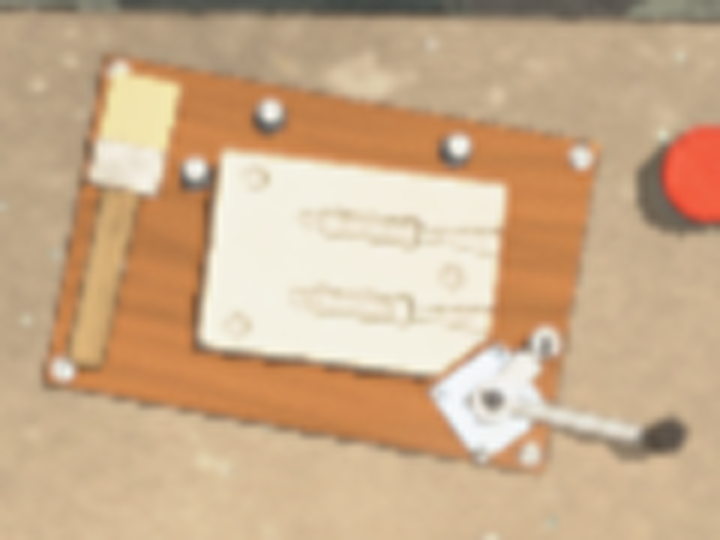

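The block at top (180,229) is the middle-sized one. Next I fit poses from the corners in both views.

```bash
cat > fit.py <<'E'
from h import *
from scipy.optimize import least_squares
def un(c,k,off): return (np.array(c,float)+.5)/k-.5+np.array(off)
def fit(obs,x0):
    # obs: (cam,px,(x,y,z))
    def f(p):
        c,s=np.cos(p[2]),np.sin(p[2]); r=[]
        for cam,px,(x,y,z) in obs: r+=list(w2px(cam,[p[0]+c*x-s*y,p[1]+s*x+c*y,z])-px)
        return r
    o=least_squares(f,x0,loss='soft_l1'); return o.x,np.array(f(o.x)).reshape(-1,2)
E
cat > m1.py <<'E'
from fit import *
T=cams.snapshot("top");S=cams.snapshot("scene")
t3=lambda c:un(c,6,(240,150)); s1=lambda c:un(c,5,(215,160)); t2=lambda c:un(c,8,(130,190)); s2=lambda c:un(c,6,(150,280))
J=[(T,t3(c),p) for c,p in [((107,55),(.082,.15,.012)),((600,143),(.082,-.14,.012)),((541,472),(-.112,-.14,.012)),((43,386),(-.112,.15,.012)),((270,107),(.061,.05,.042)),((457,143),(.061,-.058,.042)),((196,166),(.021,.086,.042))]]
JS=[(S,s1(c),p) for c,p in [((166,203),(.061,.05,.042)),((293,133),(.061,-.058,.042)),((165,258),(.021,.086,.042)),((230,454),(-.112,.15,.012)),((32,294),(.082,.15,.012)),((565,237),(-.112,-.14,.012))]]
M=[(T,t3(c),p) for c,p in [((221,151),(.055,.08,.05)),((507,185),(.055,-.08,.05)),((491,328),(-.03,-.08,.05)),((437,376),(-.055,-.055,.05)),((197,344),(-.055,.08,.05))]]
MS=[(S,s1(c),p) for c,p in [((168,230),(.055,.08,.05)),((293,310),(-.055,.08,.05)),((348,122),(.055,-.08,.05)) ]]
tp=[(292,285),(487,243),(508,346),(320,390)]; sp=[(347,205),(438,68),(524,98),(437,236)]
w=np.array([px2w(T,*t2(c),.026)[:2] for c in tp]);print("block top",w, [np.linalg.norm(w[i]-w[i-1]) for i in range(4)],w.mean(0))
w2=np.array([px2w(S,*s2(c),.026)[:2] for c in sp]);print("scene",w2,[np.linalg.norm(w2[i]-w2[i-1]) for i in range(4)],w2.mean(0))
for n,o in (("JT",J),("JS",JS),("J",J+JS),("MT",M),("MS",MS),("M",M+MS)):
    x,r=fit(o,[.6,0,-.17]); print(n,np.round(x,4),np.round(r,1).tolist())
print("grip",px2w(T,*t3((663,433)),.082),px2w(S,*s1((601,92)),.082))
print("red",px2w(T,358,179,.054),"wax",px2w(T,176,182,.062))
E
python3 m1.py
```

```text
block top [[0.44315802 0.41307978]
 [0.46226134 0.33114543]
 [0.41886238 0.32099262]
 [0.39904528 0.39977346]] [np.float64(0.0460759388242287), np.float64(0.08413188099666843), np.float64(0.044570722297758644), np.float64(0.0812350712367162)] [0.43083176 0.36624782]
scene [[0.43892736 0.4191417 ]
 [0.4604569  0.33814809]
 [0.41865805 0.32756926]
 [0.39729664 0.40759666]] [np.float64(0.04320190209307102), np.float64(0.08380623974791734), np.float64(0.04311676741654986), np.float64(0.08282930843242703)] [0.42883474 0.37311393]
JT [ 0.5745 -0.0242 -0.1633] [[-0.6, -0.5], [0.2, -0.3], [0.5, 0.3], [-0.1, -0.5], [-0.0, 0.5], [0.3, 0.1], [-0.2, 0.3]]
JS [ 0.5743 -0.0204 -0.1584] [[0.2, 0.1], [-0.1, -0.2], [-0.1, 0.1], [0.1, -0.1], [-1.3, -0.0], [0.9, -0.1]]
J [ 0.5746 -0.0228 -0.1619] [[-1.0, -0.5], [-0.3, -0.4], [0.2, 0.2], [-0.5, -0.5], [-0.4, 0.4], [-0.2, 0.0], [-0.7, 0.3], [0.6, -0.4], [0.4, -0.6], [0.3, -0.4], [0.3, -0.6], [-0.9, -0.5], [1.2, -0.4]]
MT [ 0.5553 -0.0317 -0.1032] [[0.1, -0.1], [-0.3, -0.2], [-0.4, 1.0], [0.3, -0.5], [0.2, 0.0]]
MS [ 0.5542 -0.027  -0.1193] [[0.0, 0.0], [-0.1, 0.6], [0.0, -0.7]]
M [ 0.5555 -0.0305 -0.1065] [[-0.2, -0.3], [-0.6, -0.2], [-0.8, 1.0], [-0.1, -0.5], [-0.1, -0.1], [0.5, -0.5], [0.7, -0.2], [0.0, -1.4]]
grip [ 0.46156625 -0.2005743   0.082     ] [ 0.4630235  -0.20119412  0.082     ]
red [ 0.60720013 -0.23123523  0.054     ] wax [0.58622046 0.37758845 0.062     ]
```

```bash
cat > plan.py <<'E'
import numpy as np, json, sys
J=(.5745,-.0225,-.161)
def j2w(x,y): c,s=np.cos(J[2]),np.sin(J[2]); return J[0]+c*x-s*y, J[1]+s*x+c*y
def w2j(X,Y): c,s=np.cos(J[2]),np.sin(J[2]); a,b=X-J[0],Y-J[1]; return c*a+s*b,-s*a+c*b
def sh(cur,tgt):
    """cur,tgt (x,y,z,yawdeg) -> tool shift cm, wz rad"""
    a=np.radians(cur[3]); d=np.array(tgt[:3])-np.array(cur[:3])
    tx=np.array([np.cos(a),np.sin(a),0]); ty=np.array([np.sin(a),-np.cos(a),0])
    return np.round([100*d@tx,100*d@ty,-100*d[2],-np.radians(tgt[3]-cur[3])],3)
def obs():
    from plant import sensors
    o=sensors.get_obs(); r=o["orientation"]; p=o["tool_pos"]
    jx,jy=w2j(p[0],p[1])
    print("t",round(o["clock"],2),"pos",np.round(p,4),"ori",np.round(r,2),"F",np.round(o["force"],2),"op",round(o["opening"],4),"jig",np.round([jx*1e3,jy*1e3],1),"J6",np.round(o["joint_pos"],0))
    return o
E
python3 - <<'E'
from plan import *; from h import *
T=cams.snapshot("top")
print("big",px2w(T,285,258,.03),[px2w(T,*p,.03)[:2].round(3) for p in ((274,243),(305,254),(296,273),(266,260))],"pen",px2w(T,321,258,.01))
c=(.293,-.608,.227,-154.292); yaw=-180-9.22-0.0
for x,y,z in((-.105,.012,.2),(-.105,.012,.032)):
    print(sh(c,(*j2w(x,y),z,-189.22)),j2w(x,y))
E
```

```text
big [0.33926772 0.00941024 0.03      ] [array([0.389, 0.047]), array([ 0.354, -0.058]), array([ 0.29 , -0.028]), array([0.332, 0.073])] pen [ 0.34095148 -0.11342151  0.01      ]
[-42.841  47.54    2.7     0.61 ] (np.float64(0.4727815797327815), np.float64(0.006176871836752222))
[-42.841  47.54   19.5     0.61 ] (np.float64(0.4727815797327815), np.float64(0.006176871836752222))
```

Call:
move_arm(
  commands=[
    [5, -2.5, 2.8, 0.2, 0, 0, 0.03],
    [5, -5.5, 6.1, 0.4, 0, 0, 0.08],
    [5, -9.0, 10.0, 0.6, 0, 0, 0.13],
    [5, -12.5, 13.9, 0.8, 0, 0, 0.18],
    [5, -16.0, 17.8, 1.0, 0, 0, 0.23],
    [5, -19.5, 21.6, 1.2, 0, 0, 0.28],
    [5, -23.0, 25.5, 1.4, 0, 0, 0.33],
    [5, -26.5, 29.4, 1.6, 0, 0, 0.38],
  ],
)

```text
clock: 1.4
tool_pos: [0.4044, -0.2267, 0.2109]
orientation: [-180.0, 0.1, -176.2]
force: [0.7, -0.2, 0.1]
opening: 0.0501
```

```bash
python3 - <<'E'
from plan import *
obs()
c=(.293,-.608,.227,-154.292)
# cmd after move
def app(c,m):
    a=np.radians(c[3]);tx=np.array([np.cos(a),np.sin(a),0]); ty=np.array([np.sin(a),-np.cos(a),0])
    p=np.array(c[:3])+(m[0]*tx+m[1]*ty+m[2]*np.array([0,0,-1]))/100
    return (*p,c[3]-np.degrees(m[3]))
c=app(c,(-26.5,29.4,1.6,.38)); print(c)
print(sh(c,(*j2w(-.105,.012),.1,-189.22)))
E
```

```text
t 1.4 pos [ 0.4044 -0.2267  0.2109] ori [-1.7999e+02  5.0000e-02 -1.7616e+02] F [ 0.69 -0.18  0.07] op 0.0501 jig [-135.2 -228.9] J6 [ -5.   1. -26.   0. -63. -81.]
(np.float64(0.4042366035443003), np.float64(-0.2281481630531081), np.float64(0.21100000000000002), np.float64(-176.06439621497128))
[-8.447 22.907 11.1    0.23 ]
```

Call:
move_arm(
  commands=[
    [5, -1.2, 3.3, 0.5, 0, 0, 0.03],
    [5, -2.4, 6.6, 1.5, 0, 0, 0.07],
    [5, -3.6, 9.8, 3.0, 0, 0, 0.1],
    [5, -4.8, 13.1, 5.0, 0, 0, 0.13],
    [5, -6.0, 16.4, 7.0, 0, 0, 0.17],
    [5, -7.2, 19.6, 9.0, 0, 0, 0.2],
    [5, -8.45, 22.9, 11.0, 0, 0, 0.23],
    [5, -8.45, 22.9, 11.0, 0, 0, 0.23],
  ],
)

```text
clock: 2.4
tool_pos: [0.4725, 0.0075, 0.0994]
orientation: [-179.9, -0.1, 170.9]
force: [0.2, -0.0, 0.5]
opening: 0.05
```

```bash
cat >> plan.py <<'E'
def app(c,m):
    a=np.radians(c[3]);tx=np.array([np.cos(a),np.sin(a),0]); ty=np.array([np.sin(a),-np.cos(a),0])
    p=np.array(c[:3])+(m[0]*tx+m[1]*ty+m[2]*np.array([0,0,-1]))/100
    return (*[float(v) for v in p],float(c[3]-np.degrees(m[3])))
E
python3 - <<'E'
from plan import *
from h import *
obs()
c=(0.4042366035443003,-0.2281481630531081,0.211,-176.064)
c=app(c,(-8.45,22.9,11,.23));print(c,w2j(c[0],c[1]))
crop(cams.snapshot("top"),200,140,160,120,5,"pics/t4.png")
E
```

```text
t 2.4 pos [0.4725 0.0075 0.0994] ori [-1.7994e+02 -1.0000e-01  1.7088e+02] F [ 0.2  -0.04  0.52] op 0.05 jig [-105.5   13.2] J6 [  25.    9.  -34.   -0.  -47. -124.]
(0.47281824711049625, 0.006111966217237974, 0.10099999999999999, -189.24202928800892) (np.float64(-0.10495340210587195), np.float64(0.011941811751222137))
```

View pics/t4.png

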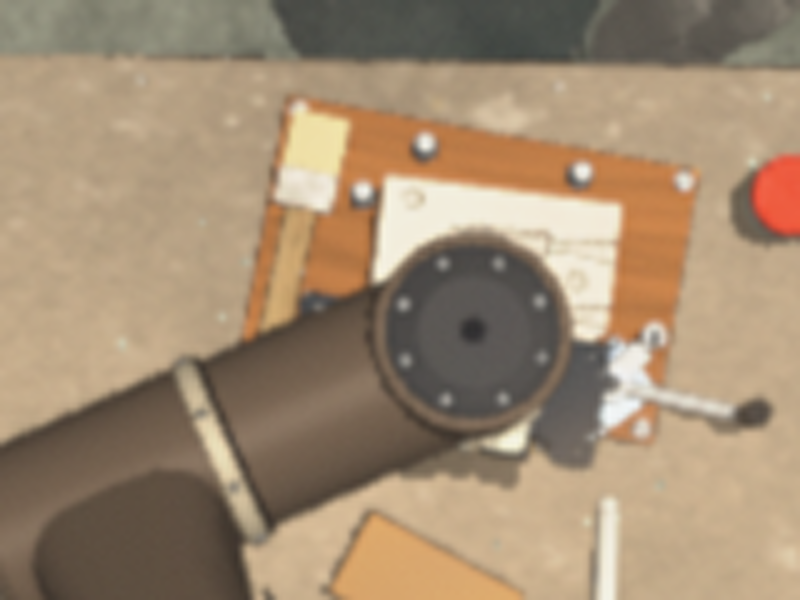

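The arm hangs in front of the mould as intended, with both fingers ahead of its near side. I'll descend and start the x push.

Call:
move_arm(
  commands=[
    [5, 0, 0, 2.0, 0, 0, 0],
    [5, 0, 0, 4.5, 0, 0, 0],
    [5, 0, 0, 6.5, 0, 0, 0],
    [5, 0, 0, 7.0, 0, 0, 0],
    [5, -0.4, 0, 7.0, 0, 0, 0],
    [5, -0.8, 0, 7.0, 0, 0, 0],
    [5, -1.2, 0, 7.0, 0, 0, 0],
    [5, -1.6, 0, 7.0, 0, 0, 0],
  ],
)

```text
clock: 3.45
tool_pos: [0.489, 0.0034, 0.031]
orientation: [180.0, 0.0, 170.8]
force: [-0.3, 0.2, -0.6]
opening: 0.0499
```

Call:
move_arm(
  commands=[
    [5, -0.2, 0, 0, 0, 0, 0],
    [5, -0.4, 0, 0, 0, 0, 0],
    [5, -0.6, 0, 0, 0, 0, 0],
    [5, -0.8, 0, 0, 0, 0, 0],
    [5, -1.0, 0, 0, 0, 0, 0],
    [5, -1.2, 0, 0, 0, 0, 0],
    [5, -1.4, 0, 0, 0, 0, 0],
    [5, -1.6, 0, 0, 0, 0, 0],
  ],
)

```text
clock: 4.45
tool_pos: [0.5039, 0.0006, 0.0305]
orientation: [-180.0, -0.0, 170.7]
force: [-4.1, 1.7, 2.3]
opening: 0.0499
```

```bash
python3 - <<'E'
from plan import *
obs()
E
```

```text
t 4.45 pos [0.5039 0.0006 0.0305] ori [-1.7998e+02 -4.0000e-02  1.7075e+02] F [-4.08  1.7   2.29] op 0.0499 jig [-73.4  11.5] J6 [  22.   17.  -34.   -0.  -38. -122.]
```

Call:
move_arm(
  commands=[
    [5, -0.08, 0, 0, 0, 0, 0],
    [5, -0.16, 0, 0, 0, 0, 0],
    [5, -0.24, 0, 0, 0, 0, 0],
    [5, -0.32, 0, 0, 0, 0, 0],
    [5, -0.4, 0, 0, 0, 0, 0],
    [5, -0.48, 0, 0, 0, 0, 0],
    [5, -0.56, 0, 0, 0, 0, 0],
    [5, -0.64, 0, 0, 0, 0, 0],
  ],
)

```text
clock: 5.45
tool_pos: [0.5106, -0.0001, 0.0306]
orientation: [180.0, 0.0, 170.8]
force: [-3.9, 0.5, 0.8]
opening: 0.0503
```

Call:
move_arm(
  commands=[
    [5, -0.02, 0, 0, 0, 0, 0],
    [5, -0.05, 0, 0, 0, 0, 0],
    [5, -0.07, 0, 0, 0, 0, 0],
    [5, -0.1, 0, 0, 0, 0, 0],
    [5, -0.12, 0, 0, 0, 0, 0],
    [5, -0.15, 0, 0, 0, 0, 0],
    [5, -0.17, 0, 0, 0, 0, 0],
    [5, -0.2, 0, 0, 0, 0, 0],
  ],
)

```text
clock: 6.45
tool_pos: [0.5124, -0.0005, 0.0306]
orientation: [-180.0, -0.0, 170.8]
force: [-3.6, 1.0, 1.7]
opening: 0.05
```

```bash
python3 - <<'E'
from plan import *
obs()
from h import *
crop(cams.snapshot("top"),230,140,130,100,6,"pics/t5.png")
E
```

```text
t 6.45 pos [ 5.124e-01 -5.000e-04  3.060e-02] ori [-180.     -0.    170.76] F [-3.61  1.02  1.66] op 0.05 jig [-64.8  11.7] J6 [  22.   18.  -33.   -0.  -39. -121.]
```

View pics/t5.png

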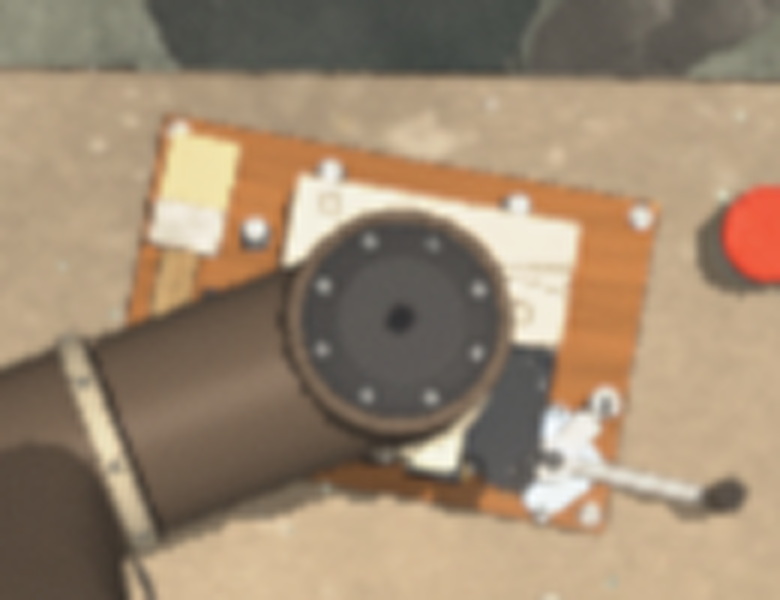

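The mould now sits square, with its back face touching or nearly touching both back stops at crop (330,170) and (518,205). I'll press a little more to confirm by force.

Call:
move_arm(
  commands=[
    [5, -0.03, 0, 0, 0, 0, 0],
    [5, -0.06, 0, 0, 0, 0, 0],
    [5, -0.09, 0, 0, 0, 0, 0],
    [5, -0.12, 0, 0, 0, 0, 0],
    [5, -0.15, 0, 0, 0, 0, 0],
    [5, -0.18, 0, 0, 0, 0, 0],
    [5, -0.21, 0, 0, 0, 0, 0],
    [5, -0.21, 0, 0, 0, 0, 0],
  ],
)

```text
clock: 7.5
tool_pos: [0.5129, -0.0007, 0.0304]
orientation: [-180.0, -0.2, 170.7]
force: [-10.5, 4.8, 6.5]
opening: 0.0497
```

```bash
python3 - <<'E'
from plan import *
obs()
E
```

```text
t 7.5 pos [ 0.5129 -0.0007  0.0304] ori [-1.7998e+02 -1.5000e-01  1.7073e+02] F [-10.52   4.75   6.53] op 0.0497 jig [-64.3  11.7] J6 [  22.   18.  -33.   -0.  -39. -121.]
```

```bash
python3 - <<'E'
from plan import *
from fit import *
T=cams.snapshot("top")
for c,z in(((604,402),.04),((555,458),.04),((725,493),.082)):
    p=px2w(T,*un(c,6,(230,140)),z); print(p,w2j(p[0],p[1]))
E
```

```text
[ 0.51403433 -0.14030758  0.04      ] (np.float64(-0.040798509759038926), np.float64(-0.1259769974522353))
[ 0.48210918 -0.11303449  0.04      ] (np.float64(-0.07668280576765908), np.float64(-0.10417439150314602))
[ 0.46158379 -0.20166622  0.082     ] (np.float64(-0.08273461199811749), np.float64(-0.19495021615729946))
```

Call:
move_arm(
  commands=[
    [5, 1.2, 0, 0, 0, 0, 0],
    [5, 1.5, 0, -2.0, 0, 0, 0],
    [3, 1.0, 0, -6.0, 0, 0, 0],
    [0, -1.5, -3.0, -7.0, 0, 0, 0],
    [0, -4.0, -6.5, -7.0, 0, 0, 0],
    [0, -6.5, -10.0, -7.0, 0, 0, 0],
    [0, -8.35, -13.7, -7.0, 0, 0, 0],
    [0, -8.35, -13.7, -5.0, 0, 0, 0],
  ],
)

```text
clock: 8.55
tool_pos: [0.5773, -0.152, 0.0816]
orientation: [180.0, 0.3, 170.6]
force: [-0.3, 0.6, -0.8]
opening: 0.0012
```

```bash
python3 - <<'E'
from plan import *
obs()
from h import *
crop(cams.snapshot("top"),230,140,130,100,6,"pics/t6.png")
crop(cams.snapshot("scene"),215,160,150,100,5,"pics/s6.png")
E
```

```text
t 8.55 pos [ 0.5773 -0.152   0.0816] ori [180.     0.29 170.63] F [-0.3   0.55 -0.79] op 0.0012 jig [  23.6 -127.3] J6 [   4.   21.  -20.    0.  -49. -103.]
```

View pics/t6.png

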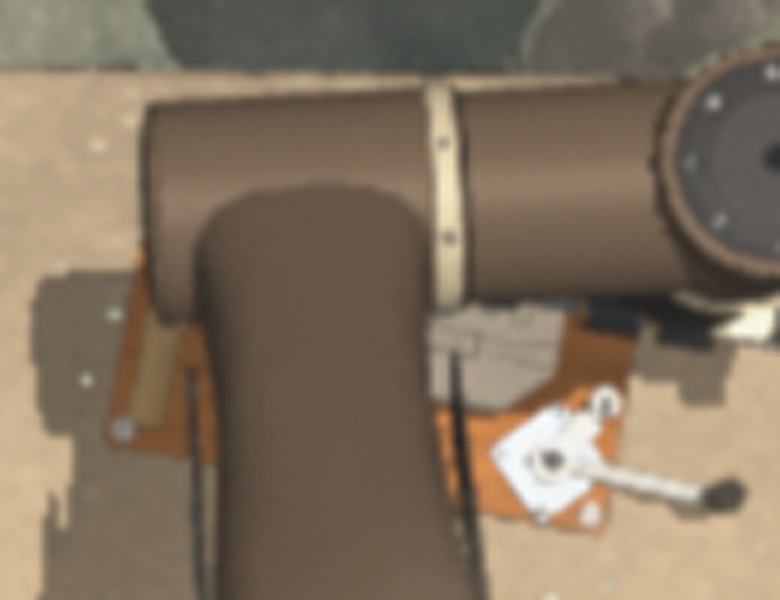

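View pics/s6.png

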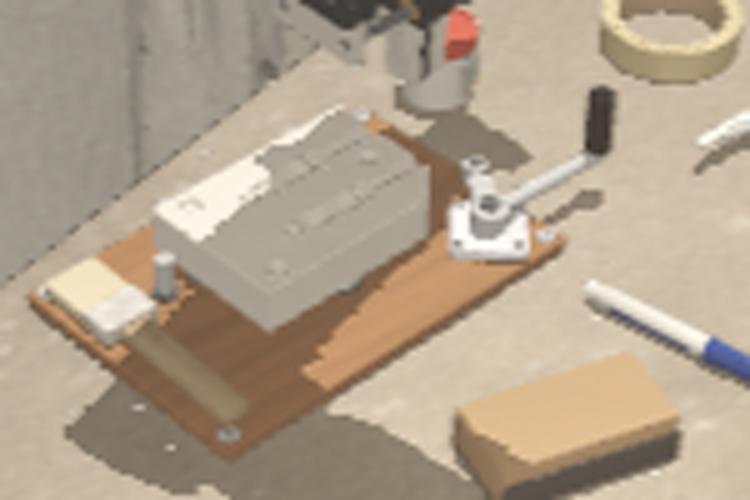

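Call:
move_arm(
  commands=[
    [0, 0, 0, 1.5, 0, 0, 0],
    [0, 0, 0, 3.5, 0, 0, 0],
    [0, 0, 0, 5.0, 0, 0, 0],
    [0, 0, 0, 5.0, 0, 0, 0],
    [0, 0, 0.3, 5.0, 0, 0, 0],
    [0, 0, 0.6, 5.0, 0, 0, 0],
    [0, 0, 0.9, 5.0, 0, 0, 0],
    [0, 0, 1.2, 5.0, 0, 0, 0],
  ],
)

```text
clock: 9.65
tool_pos: [0.5771, -0.1374, 0.0309]
orientation: [180.0, 0.0, 170.8]
force: [-0.3, 1.1, -0.1]
opening: 0.0002
```

Call:
move_arm(
  commands=[
    [0, 0, 0.1, 0, 0, 0, 0],
    [0, 0, 0.2, 0, 0, 0, 0],
    [0, 0, 0.3, 0, 0, 0, 0],
    [0, 0, 0.4, 0, 0, 0, 0],
    [0, 0, 0.5, 0, 0, 0, 0],
    [0, 0, 0.6, 0, 0, 0, 0],
    [0, 0, 0.7, 0, 0, 0, 0],
    [0, 0, 0.8, 0, 0, 0, 0],
  ],
)

```text
clock: 10.65
tool_pos: [0.5782, -0.1298, 0.0306]
orientation: [-180.0, -0.0, 170.8]
force: [0.2, -2.9, 0.4]
opening: 0.0003
```

```bash
python3 - <<'E'
from plan import *
obs()
from h import *
crop(cams.snapshot("scene"),215,160,150,100,5,"pics/s7.png")
E
```

```text
t 10.65 pos [ 0.5782 -0.1298  0.0306] ori [-179.99   -0.    170.76] F [ 0.25 -2.92  0.44] op 0.0003 jig [  20.8 -105.3] J6 [   6.   24.  -23.    0.  -43. -105.]
```

View pics/s7.png

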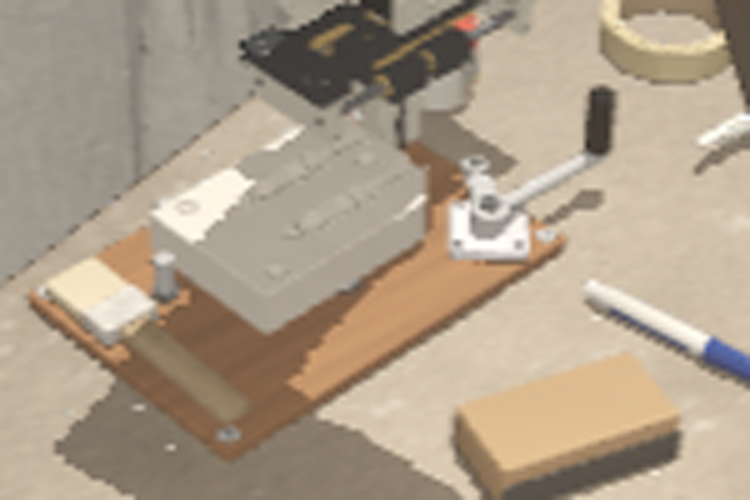

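The finger is now pushing the mould along y, with a small gap left at the end stop near crop (165,265). I continue slowly.

Call:
move_arm(
  commands=[
    [0, 0, 0.06, 0, 0, 0, 0],
    [0, 0, 0.12, 0, 0, 0, 0],
    [0, 0, 0.18, 0, 0, 0, 0],
    [0, 0, 0.24, 0, 0, 0, 0],
    [0, 0, 0.3, 0, 0, 0, 0],
    [0, 0, 0.36, 0, 0, 0, 0],
    [0, 0, 0.42, 0, 0, 0, 0],
    [0, 0, 0.48, 0, 0, 0, 0],
  ],
)

```text
clock: 11.7
tool_pos: [0.5789, -0.125, 0.0306]
orientation: [-180.0, -0.0, 170.8]
force: [0.2, -2.7, 0.9]
opening: 0.0006
```

Call:
move_arm(
  commands=[
    [0, 0, 0.03, 0, 0, 0, 0],
    [0, 0, 0.06, 0, 0, 0, 0],
    [0, 0, 0.09, 0, 0, 0, 0],
    [0, 0, 0.12, 0, 0, 0, 0],
    [0, 0, 0.15, 0, 0, 0, 0],
    [0, 0, 0.18, 0, 0, 0, 0],
    [0, 0, 0.21, 0, 0, 0, 0],
    [0, 0, 0.24, 0, 0, 0, 0],
  ],
)

```text
clock: 12.7
tool_pos: [0.5793, -0.1226, 0.0306]
orientation: [-180.0, 0.0, 170.8]
force: [-1.2, -3.8, 0.1]
opening: 0.0006
```

```bash
python3 - <<'E'
from plan import *
obs()
from h import *
crop(cams.snapshot("scene"),215,160,150,100,5,"pics/s8.png")
crop(cams.snapshot("top"),230,140,130,100,6,"pics/t8.png")
E
```

```text
t 12.7 pos [ 0.5793 -0.1226  0.0306] ori [-180.      0.    170.77] F [-1.19 -3.8   0.09] op 0.0006 jig [ 20.8 -98. ] J6 [   7.   24.  -23.    0.  -43. -106.]
```

View pics/s8.png

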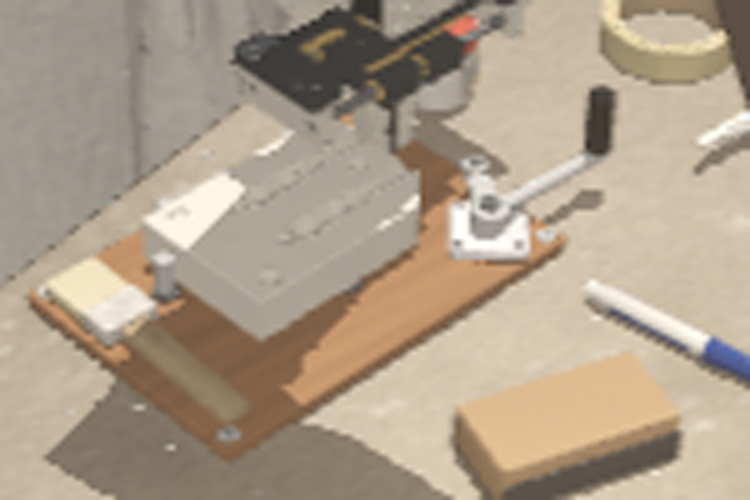

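The mould is almost at the end stop, and the force is still at its sliding level.

Call:
move_arm(
  commands=[
    [0, 0, 0.03, 0, 0, 0, 0],
    [0, 0, 0.06, 0, 0, 0, 0],
    [0, 0, 0.09, 0, 0, 0, 0],
    [0, 0, 0.12, 0, 0, 0, 0],
    [0, 0, 0.15, 0, 0, 0, 0],
    [0, 0, 0.18, 0, 0, 0, 0],
    [0, 0, 0.21, 0, 0, 0, 0],
    [0, 0, 0.24, 0, 0, 0, 0],
  ],
)

```text
clock: 13.8
tool_pos: [0.5797, -0.1202, 0.0306]
orientation: [-180.0, -0.0, 170.8]
force: [-0.3, -2.4, -0.9]
opening: 0.0006
```

```bash
python3 - <<'E'
from plan import *
obs()
E
```

```text
t 13.8 pos [ 0.5797 -0.1202  0.0306] ori [-180.     -0.    170.77] F [-0.25 -2.41 -0.92] op 0.0006 jig [ 20.8 -95.6] J6 [   7.   24.  -23.    0.  -43. -106.]
```

Call:
move_arm(
  commands=[
    [0, 0, 0.04, 0, 0, 0, 0],
    [0, 0, 0.08, 0, 0, 0, 0],
    [0, 0, 0.12, 0, 0, 0, 0],
    [0, 0, 0.16, 0, 0, 0, 0],
    [0, 0, 0.2, 0, 0, 0, 0],
    [0, 0, 0.23, 0, 0, 0, 0],
    [0, 0, 0.26, 0, 0, 0, 0],
    [0, 0, 0.28, 0, 0, 0, 0],
  ],
)

```text
clock: 14.8
tool_pos: [0.5792, -0.1193, 0.0306]
orientation: [-179.9, -0.1, 170.8]
force: [-1.5, -14.4, 0.8]
opening: 0.0004
```

```bash
python3 - <<'E'
from plan import *
obs()
from h import *
crop(cams.snapshot("scene"),230,180,80,60,9,"pics/s9.png")
E
```

```text
t 14.8 pos [ 0.5792 -0.1193  0.0306] ori [-1.7988e+02 -1.0000e-01  1.7076e+02] F [ -1.47 -14.36   0.79] op 0.0004 jig [ 20.1 -94.8] J6 [   7.   24.  -23.    0.  -43. -107.]
```

View pics/s9.png

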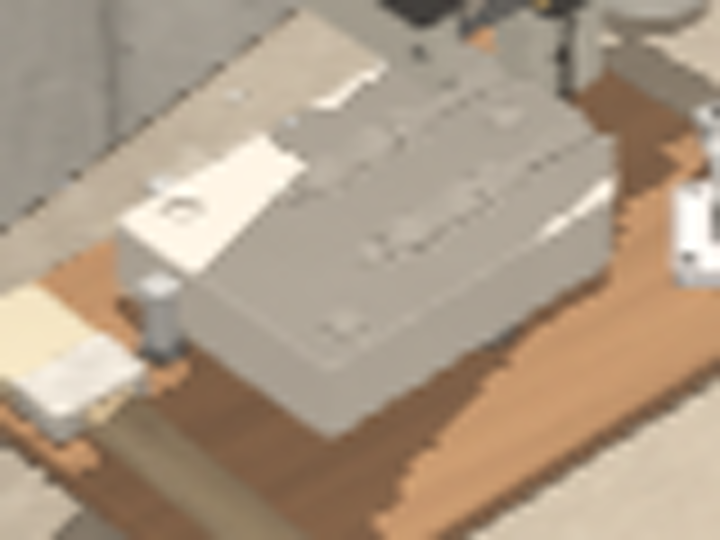

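The force of 14 N confirms contact with the end stop, and the mould edge touches the pin at crop (160,290). I back off and go behind the clamp grip, then check the mould by eye.

Call:
move_arm(
  commands=[
    [0, 0, -0.8, 0, 0, 0, 0],
    [0, 0, -1.5, -1.0, 0, 0, 0],
    [0, 0.5, -2.5, -5.0, 0, 0, 0],
    [0, 3.0, -4.5, -8.4, 0, 0, 0],
    [0, 6.5, -6.5, -8.4, 0, 0, 0],
    [0, 10.0, -8.5, -8.4, 0, 0, 0],
    [0, 13.3, -10.2, -8.4, 0, 0, 0],
    [0, 13.3, -10.2, -8.4, 0, 0, 0],
  ],
)

```text
clock: 15.85
tool_pos: [0.4306, -0.1972, 0.1155]
orientation: [180.0, 0.1, 170.7]
force: [0.1, 0.2, 0.3]
opening: 0.0003
```

```bash
python3 - <<'E'
from plan import *
obs()
from h import *
crop(cams.snapshot("scene"),215,160,150,100,5,"pics/s10.png")
crop(cams.snapshot("top"),240,150,120,90,6,"pics/t10.png")
E
```

```text
t 15.85 pos [ 0.4306 -0.1972  0.1155] ori [1.7996e+02 5.0000e-02 1.7069e+02] F [0.1  0.16 0.28] op 0.0003 jig [-114.  -195.5] J6 [ -1.   8. -33.  -0. -49. -99.]
```

View pics/s10.png

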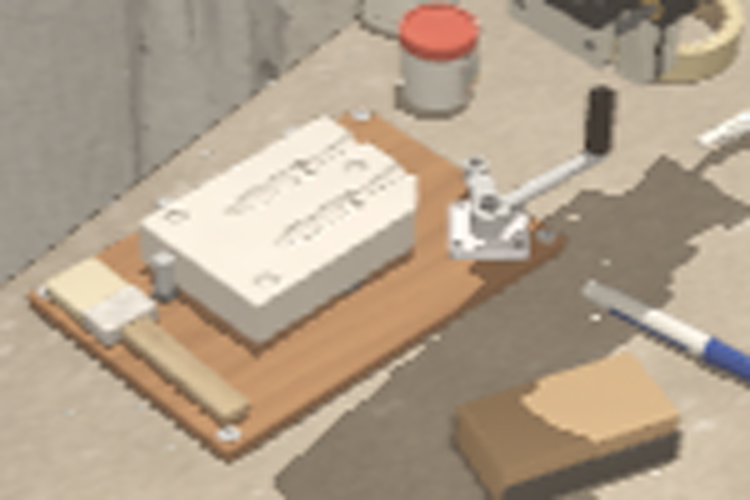

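View pics/t10.png

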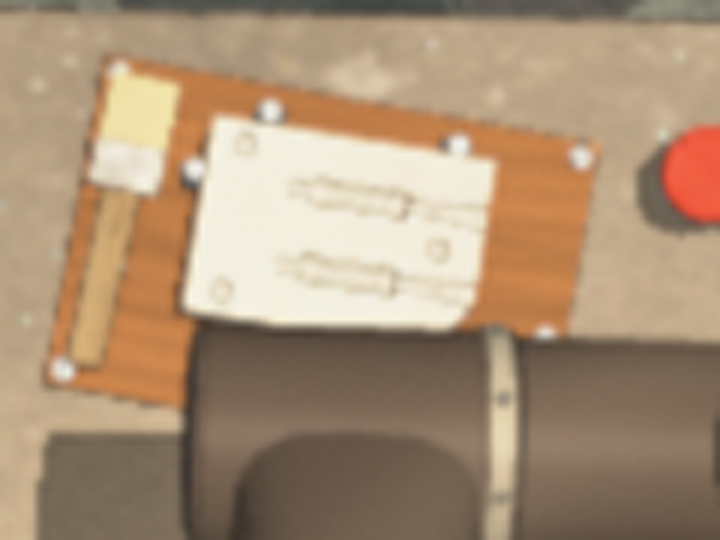

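```bash
cat > m2.py <<'E'
from fit import *; from plan import w2j
T=cams.snapshot("top");S=cams.snapshot("scene")
t3=lambda c:un(c,6,(240,150)); s1=lambda c:un(c,5,(215,160))
M=[(T,t3(c),p) for c,p in [((213,115),(.055,.08,.05)),((496,160),(.055,-.08,.05)),((183,308),(-.055,.08,.05))]]
MS=[(S,s1(c),p) for c,p in [((142,226),(.055,.08,.05)),((262,303),(-.055,.08,.05)),((326,117),(.055,-.08,.05)) ]]
for n,o in (("MT",M),("MS",MS),("M",M+MS)):
    x,r=fit(o,[.57,0,-.17]); print(n,np.round(x,4),w2j(x[0],x[1]),np.round(r,1).tolist())
E
python3 m2.py
```

```text
MT [ 0.5722 -0.0244 -0.1422] (np.float64(-0.002009526572962817), np.float64(-0.002218885227370001)) [[0.1, 0.1], [-0.1, -0.0], [-0.0, -0.0]]
MS [ 0.5697 -0.0202 -0.1379] (np.float64(-0.00509117304289412), np.float64(0.0015111553008577035)) [[-0.0, -0.4], [0.1, 1.0], [-0.0, -0.4]]
M [ 0.5718 -0.0233 -0.1405] (np.float64(-0.0025000030240404873), np.float64(-0.001225931373635983)) [[-0.2, 0.2], [-0.4, 0.0], [-0.3, 0.1], [0.1, -1.2], [0.1, 0.1], [0.1, -1.1]]
```

The mould opened about 2.5 mm at the left back stop (+0.02 rad, marginal) during the y push. I'll redo the two-finger x push to square it.

Call:
move_arm(
  commands=[
    [2, 1.0, 3.0, 0, 0, 0, 0],
    [5, 1.0, 7.5, 0, 0, 0, 0],
    [5, 0.5, 12.0, 0, 0, 0, 0],
    [5, -0.5, 16.5, 1.0, 0, 0, 0],
    [5, -1.5, 20.0, 3.5, 0, 0, 0],
    [5, -2.0, 20.9, 6.5, 0, 0, 0],
    [5, -2.5, 20.9, 8.4, 0, 0, 0],
    [5, -3.0, 20.9, 8.4, 0, 0, 0],
  ],
)

```text
clock: 17.05
tool_pos: [0.4954, 0.005, 0.0291]
orientation: [-179.9, -0.2, 170.8]
force: [0.0, -0.1, -0.7]
opening: 0.0496
```

Call:
move_arm(
  commands=[
    [5, -0.4, 0, 0, 0, 0, 0],
    [5, -0.8, 0, 0, 0, 0, 0],
    [5, -1.1, 0, 0, 0, 0, 0],
    [5, -1.3, 0, 0, 0, 0, 0],
    [5, -1.5, 0, 0, 0, 0, 0],
    [5, -1.65, 0, 0, 0, 0, 0],
    [5, -1.8, 0, 0, 0, 0, 0],
    [5, -1.9, 0, 0, 0, 0, 0],
  ],
)

```text
clock: 18.05
tool_pos: [0.5132, 0.0015, 0.0303]
orientation: [-180.0, -0.1, 170.7]
force: [-8.8, 6.1, 6.4]
opening: 0.0499
```

```bash
python3 - <<'E'
from plan import *
obs()
E
```

```text
t 18.05 pos [0.5132 0.0015 0.0303] ori [-1.7997e+02 -1.3000e-01  1.7073e+02] F [-8.78  6.08  6.38] op 0.0499 jig [-64.4  13.9] J6 [  22.   18.  -33.   -0.  -39. -121.]
```

Call:
move_arm(
  commands=[
    [5, 1.0, 0, 0, 0, 0, 0],
    [5, 2.0, 0, -2.0, 0, 0, 0],
    [3, 3.0, 0, -6.0, 0, 0, 0],
    [0, 3.9, -4.0, -8.4, 0, 0, 0],
    [0, 5.0, -9.0, -8.4, 0, 0, 0],
    [0, 5.5, -14.0, -8.4, 0, 0, 0],
    [0, 5.2, -18.5, -8.4, 0, 0, 0],
    [0, 4.9, -20.9, -8.4, 0, 0, 0],
  ],
)

```text
clock: 19.05
tool_pos: [0.432, -0.1986, 0.1148]
orientation: [-180.0, 0.1, 170.7]
force: [-0.5, 0.4, -0.0]
opening: 0.0012
```

```bash
python3 - <<'E'
from plan import *
obs()
from h import *
crop(cams.snapshot("scene"),215,160,150,100,5,"pics/s11.png")
crop(cams.snapshot("top"),240,150,120,90,6,"pics/t11.png")
E
```

```text
t 19.05 pos [ 0.432  -0.1986  0.1148] ori [-1.7999e+02  7.0000e-02  1.7069e+02] F [-0.46  0.37 -0.05] op 0.0012 jig [-112.4 -196.6] J6 [ -1.   8. -33.   0. -49. -98.]
```

View pics/s11.png

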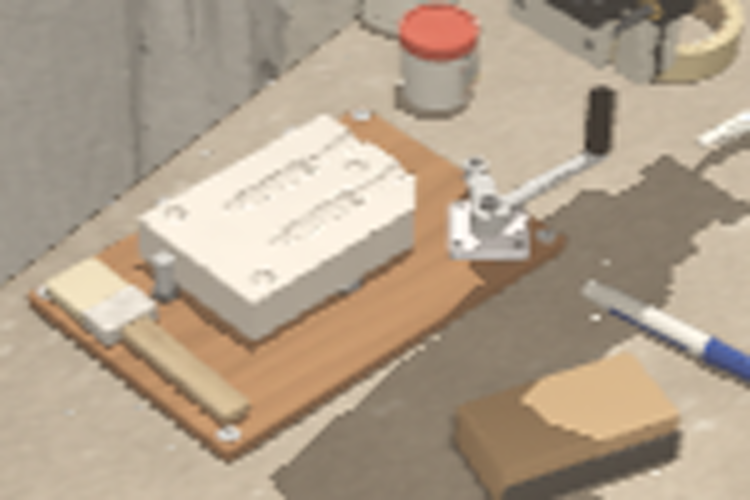

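View pics/t11.png

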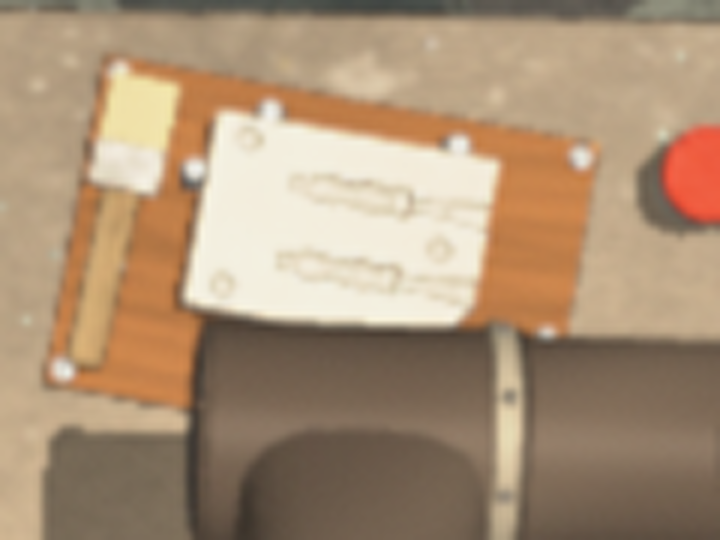

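```bash
sed -i 's/(213,115)/(217,110)/;s/(496,160)/(500,159)/;s/(183,308)/(183,303)/;s/(142,226)/(140,220)/;s/(262,303)/(256,302)/;s/(326,117)/(324,114)/' m2.py; python3 m2.py
```

```text
MT [ 0.5739 -0.0255 -0.1578] (np.float64(-0.00013182276543075824), np.float64(-0.00304232165158291)) [[0.1, 0.1], [-0.2, 0.0], [0.1, -0.1]]
MS [ 0.5733 -0.0213 -0.1523] (np.float64(-0.001414943823512687), np.float64(0.0009381198237077071)) [[-0.3, -0.1], [0.2, 0.4], [0.1, -0.3]]
M [ 0.5741 -0.0239 -0.1554] (np.float64(-0.00017754751125167564), np.float64(-0.00146763011522392)) [[-0.4, 0.0], [-0.7, -0.1], [-0.3, -0.1], [0.0, -0.7], [0.4, -0.2], [0.5, -0.8]]
```

Mould is home: about x -0.1 mm, y -0.7 mm, angle 0.003 rad relative to the jig seen by the same camera. Next is the clamp.

```bash
cat > arc.py <<'E'
from plan import *
def pose(q,lag=.197,r=96.9):
    th=-1.76+q-lag
    return np.array([-77+r*np.cos(th),-102+r*np.sin(th)]), q
def rows(start,q0,qs,z):
    # start: (x,y mm jig, yaw offset rad) ; tool x=-jx, y=+jy rotated by yaw off
    a=start[2]; out=[]
    for q in qs:
        p,_=pose(q); d=p-np.array(start[:2])
        # tool axes in jig: tx = -(cos a, sin a), ty = (-sin a, cos a)
        out.append([0,round(float(-(d@[np.cos(a),np.sin(a)]))/10,2),round(float(d@[-np.sin(a),np.cos(a)])/10,2),z,0,0,round(-(q-q0-a),3)])
    return out
q0=.128
print(pose(.128)[0],pose(0.05)[0])
st=(-112,-194.6,0.)
A=rows(st,q0,[.0,.05,.128,.25,.37,.49],6.8); [print(r) for r in A]
p,_=pose(.49)
st2=(*p,.49-q0); print("B"); [print(r) for r in rows(st2,q0,[.61,.73,.85,.97,1.08,1.18,1.26,1.32],0)]
p,_=pose(1.32); st3=(*p,1.32-q0); print("C"); [print(r) for r in rows(st3,q0,[1.37,1.41,1.45,1.49,1.53,1.56,1.58,1.60],0)]
E
python3 arc.py
```

```text
[-101.74285161 -195.68778626] [-108.96786163 -193.47494642]
[0, 0.15, 0.28, 6.8, 0, 0, 0.128]
[0, -0.3, 0.11, 6.8, 0, 0, 0.078]
[0, -1.03, -0.11, 6.8, 0, 0, -0.0]
[0, -2.18, -0.34, 6.8, 0, 0, -0.122]
[0, -3.34, -0.43, 6.8, 0, 0, -0.242]
[0, -4.5, -0.38, 6.8, 0, 0, -0.362]
B
[0, -1.14, -0.23, 0, 0, 0, -0.12]
[0, -2.3, -0.32, 0, 0, 0, -0.24]
[0, -3.46, -0.27, 0, 0, 0, -0.36]
[0, -4.61, -0.08, 0, 0, 0, -0.48]
[0, -5.63, 0.21, 0, 0, 0, -0.59]
[0, -6.53, 0.57, 0, 0, 0, -0.69]
[0, -7.22, 0.92, 0, 0, 0, -0.77]
[0, -7.72, 1.22, 0, 0, 0, -0.83]
C
[0, -0.47, -0.11, 0, 0, 0, -0.05]
[0, -0.85, -0.18, 0, 0, 0, -0.09]
[0, -1.24, -0.24, 0, 0, 0, -0.13]
[0, -1.62, -0.28, 0, 0, 0, -0.17]
[0, -2.01, -0.31, 0, 0, 0, -0.21]
[0, -2.3, -0.32, 0, 0, 0, -0.24]
[0, -2.49, -0.32, 0, 0, 0, -0.26]
[0, -2.69, -0.32, 0, 0, 0, -0.28]
```

Call:
move_arm(
  commands=[
    [0, 0, 0, 3.0, 0, 0, 0],
    [0, 0, 0, 6.0, 0, 0, 0],
    [0, 0, 0, 6.8, 0, 0, 0],
    [0, -0.3, 0, 6.8, 0, 0, 0],
    [0, -1.03, -0.11, 6.8, 0, 0, 0],
    [0, -2.18, -0.34, 6.8, 0, 0, -0.12],
    [0, -3.34, -0.43, 6.8, 0, 0, -0.24],
    [0, -4.5, -0.38, 6.8, 0, 0, -0.36],
  ],
)

```text
clock: 20.25
tool_pos: [0.4777, -0.2081, 0.0477]
orientation: [-180.0, 0.1, -168.4]
force: [-1.1, 1.0, -0.4]
opening: 0.0002
```

```bash
python3 - <<'E'
from plan import *
obs()
from h import *
crop(cams.snapshot("scene"),265,140,150,100,5,"pics/s12.png")
E
```

```text
t 20.25 pos [ 0.4777 -0.2081  0.0477] ori [-1.7997e+02  9.0000e-02 -1.6839e+02] F [-1.07  1.01 -0.4 ] op 0.0002 jig [ -65.8 -198.7] J6 [ -2.  17. -31.   0. -41. -76.]
```

View pics/s12.png

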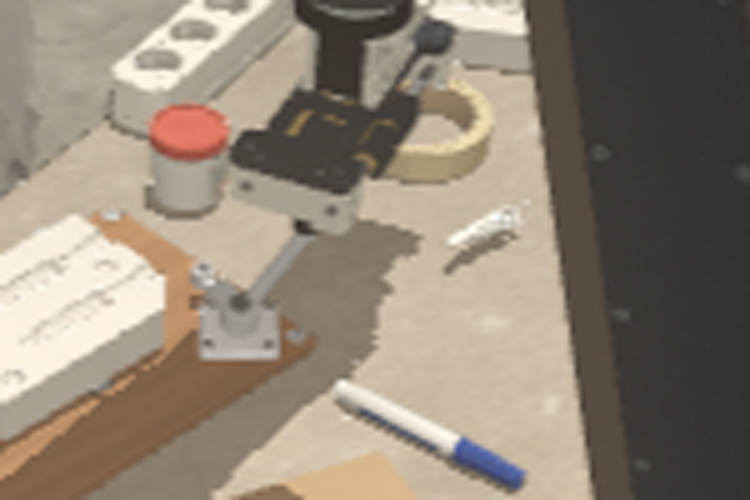

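The lever has swung with the finger, and its grip is hidden behind the gripper at crop (305,225). I continue along the arc.

Call:
move_arm(
  commands=[
    [0, -1.14, -0.23, 0, 0, 0, -0.12],
    [0, -2.3, -0.32, 0, 0, 0, -0.24],
    [0, -3.46, -0.27, 0, 0, 0, -0.36],
    [0, -4.61, -0.08, 0, 0, 0, -0.48],
    [0, -5.63, 0.21, 0, 0, 0, -0.59],
    [0, -6.53, 0.57, 0, 0, 0, -0.69],
    [0, -7.22, 0.92, 0, 0, 0, -0.77],
    [0, -7.72, 1.22, 0, 0, 0, -0.83],
  ],
)

```text
clock: 21.3
tool_pos: [0.5506, -0.1812, 0.0476]
orientation: [-179.9, -0.0, -121.0]
force: [-0.1, -5.8, -0.8]
opening: 0.0003
```

```bash
python3 - <<'E'
from plan import *
obs()
from h import *
crop(cams.snapshot("scene"),235,140,150,100,5,"pics/s13.png")
E
```

```text
t 21.3 pos [ 0.5506 -0.1812  0.0476] ori [-179.9    -0.   -121.04] F [-0.09 -5.84 -0.75] op 0.0003 jig [   1.9 -160.5] J6 [  1.  22. -24.   0. -44. -32.]
```

View pics/s13.png

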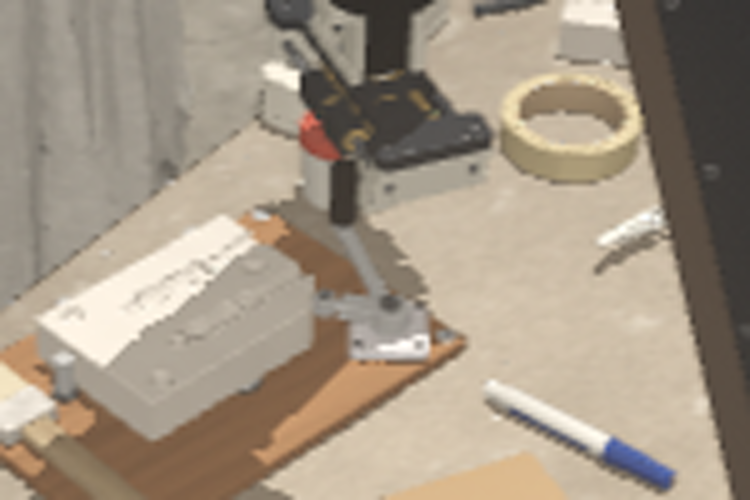

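Call:
move_arm(
  commands=[
    [0, -0.47, -0.11, 0, 0, 0, -0.05],
    [0, -0.85, -0.18, 0, 0, 0, -0.09],
    [0, -1.24, -0.24, 0, 0, 0, -0.13],
    [0, -1.62, -0.28, 0, 0, 0, -0.17],
    [0, -2.01, -0.31, 0, 0, 0, -0.21],
    [0, -2.3, -0.32, 0, 0, 0, -0.24],
    [0, -2.49, -0.32, 0, 0, 0, -0.26],
    [0, -2.69, -0.32, 0, 0, 0, -0.28],
  ],
)

```text
clock: 22.35
tool_pos: [0.5674, -0.1602, 0.0476]
orientation: [-179.9, -0.0, -105.0]
force: [2.0, -14.4, -1.1]
opening: 0.0004
```

```bash
python3 - <<'E'
from plan import *
obs()
from h import *
crop(cams.snapshot("scene"),235,140,150,100,5,"pics/s14.png")
E
```

```text
t 22.35 pos [ 0.5674 -0.1602  0.0476] ori [-1.7986e+02 -5.0000e-02 -1.0503e+02] F [  2.01 -14.37  -1.15] op 0.0004 jig [  15.1 -137. ] J6 [  3.  22. -23.   0. -45. -18.]
```

View pics/s14.png

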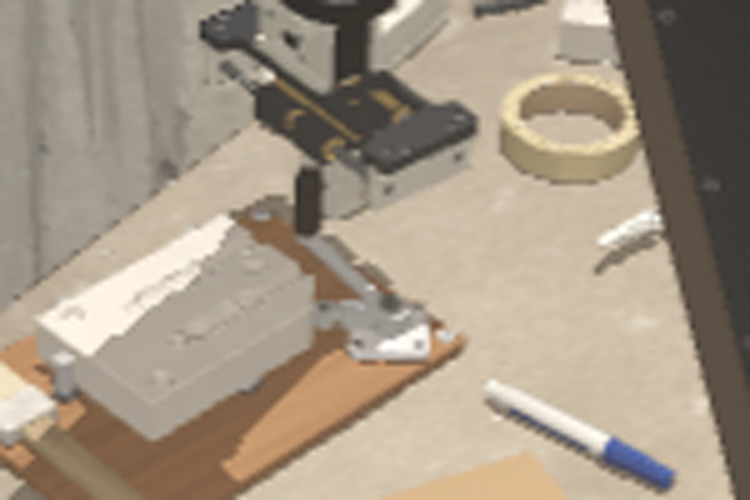

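The lever is at its end stop: 14 N, and the geometry gives q ≈ 1.59. I back off, rise and head to the block.

```bash
python3 - <<'E'
from plan import *
from arc import pose
p=pose(1.60)[0]/1000; c=(*j2w(*p),.047,-105.0); print(c)
b=app(c,(2.5,0,-8,0)); print(b)
print("to block from c",sh(c,(.430,.3695,.12,-75.7)))
print("to block from b",sh(b,(.430,.3695,.12,-75.7)))
E
```

```text
[-101.74285161 -195.68778626] [-108.96786163 -193.47494642]
[0, 0.15, 0.28, 6.8, 0, 0, 0.128]
[0, -0.3, 0.11, 6.8, 0, 0, 0.078]
[0, -1.03, -0.11, 6.8, 0, 0, -0.0]
[0, -2.18, -0.34, 6.8, 0, 0, -0.122]
[0, -3.34, -0.43, 6.8, 0, 0, -0.242]
[0, -4.5, -0.38, 6.8, 0, 0, -0.362]
B
[0, -1.14, -0.23, 0, 0, 0, -0.12]
[0, -2.3, -0.32, 0, 0, 0, -0.24]
[0, -3.46, -0.27, 0, 0, 0, -0.36]
[0, -4.61, -0.08, 0, 0, 0, -0.48]
[0, -5.63, 0.21, 0, 0, 0, -0.59]
[0, -6.53, 0.57, 0, 0, 0, -0.69]
[0, -7.22, 0.92, 0, 0, 0, -0.77]
[0, -7.72, 1.22, 0, 0, 0, -0.83]
C
[0, -0.47, -0.11, 0, 0, 0, -0.05]
[0, -0.85, -0.18, 0, 0, 0, -0.09]
[0, -1.24, -0.24, 0, 0, 0, -0.13]
[0, -1.62, -0.28, 0, 0, 0, -0.17]
[0, -2.01, -0.31, 0, 0, 0, -0.21]
[0, -2.3, -0.32, 0, 0, 0, -0.24]
[0, -2.49, -0.32, 0, 0, 0, -0.26]
[0, -2.69, -0.32, 0, 0, 0, -0.28]
(np.float64(0.5663324642066225), np.float64(-0.1588167756544836), 0.047, -105.0)
(0.5598619880790595, -0.1829649213117103, 0.127, -105.0)
to block from c [-47.503  26.843  -7.3    -0.511]
to block from b [-50.003  26.843   0.7    -0.511]
```

Call:
move_arm(
  commands=[
    [0, 1.0, 0, 0, 0, 0, 0],
    [0, 2.2, 0, -2.5, 0, 0, 0],
    [0, 2.2, 0.5, -7.0, 0, 0, 0],
    [3, 0.0, 2.0, -9.0, 0, 0, 0],
    [8, -5.0, 4.5, -9.0, 0, 0, -0.1],
    [8, -10.0, 7.5, -9.0, 0, 0, -0.2],
    [8, -15.2, 10.2, -9.0, 0, 0, -0.3],
    [8, -20.4, 13.0, -9.0, 0, 0, -0.4],
  ],
)

```text
clock: 23.4
tool_pos: [0.4926, 0.0731, 0.137]
orientation: [-180.0, 0.0, -82.0]
force: [0.9, 0.1, 0.2]
opening: 0.0447
```

```bash
python3 - <<'E' | grep -v '^\['
from plan import *
obs()
from h import *
crop(cams.snapshot("scene"),215,160,150,100,5,"pics/s15.png")
crop(cams.snapshot("top"),240,150,120,90,6,"pics/t15.png")
crop(cams.snapshot("top"),130,190,90,60,8,"pics/tb15.png")
c=app((0.56633,-.15882,.047,-105.0),(-20.4,13,-9,-.4)); print(c)
print("blk",sh(c,(.430,.3695,.07,-75.7)),sh(c,(.430,.3695,.008,-75.7)))
E
```

```text
t 23.4 pos [0.4926 0.0731 0.137 ] ori [-1.7998e+02  4.0000e-02 -8.1990e+01] F [0.9  0.07 0.18] op 0.0447 jig [-96.2  81.2] J6 [ 31.   9. -28.  -0. -53. -23.]
(0.49355872778333537, 0.07187534442629764, 0.137, -82.08168819476707)
blk [-30.354   2.195   6.7    -0.111] [-30.354   2.195  12.9    -0.111]
```

View pics/s15.png

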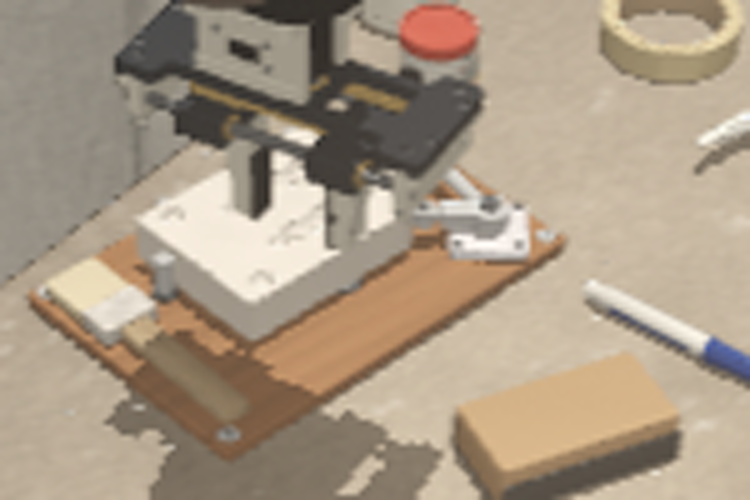

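View pics/t15.png

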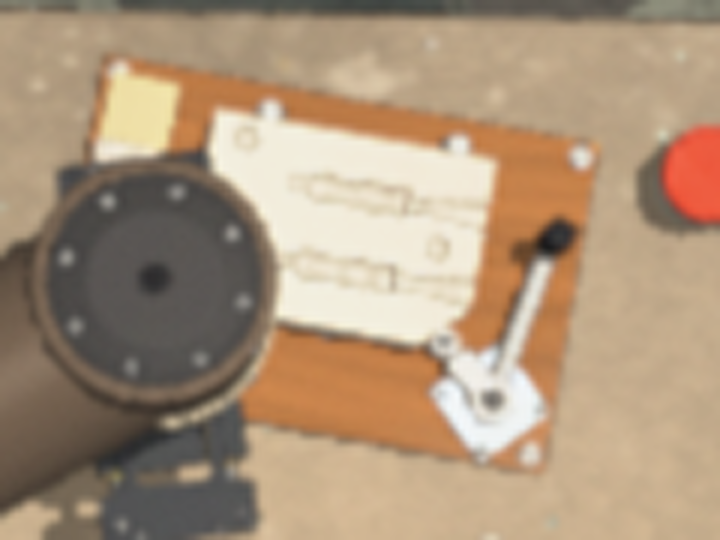

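The lever stays over with its grip at crop (556,237), the roller bears on the cut corner at (443,343), and the mould is on all stops. On to the block.

Call:
move_arm(
  commands=[
    [8, -4.5, 0.3, 0, 0, 0, -0.02],
    [8, -10.0, 0.7, 0, 0, 0, -0.04],
    [8, -15.5, 1.1, 0.5, 0, 0, -0.06],
    [8, -21.0, 1.5, 2.0, 0, 0, -0.08],
    [8, -26.0, 1.9, 4.0, 0, 0, -0.1],
    [8, -29.5, 2.15, 6.0, 0, 0, -0.11],
    [8, -30.35, 2.2, 6.7, 0, 0, -0.11],
    [8, -30.35, 2.2, 6.7, 0, 0, -0.11],
  ],
)

```text
clock: 24.55
tool_pos: [0.43, 0.3681, 0.069]
orientation: [179.9, -0.1, -75.9]
force: [-0.1, 0.8, 0.4]
opening: 0.08
```

```bash
python3 - <<'E' | grep -v '^\['
from plan import *
obs()
from h import *
crop(cams.snapshot("scene"),150,250,120,90,6,"pics/s16.png")
E
```

```text
t 24.55 pos [0.43   0.3681 0.069 ] ori [ 1.7992e+02 -7.0000e-02 -7.5860e+01] F [-0.1   0.84  0.39] op 0.08 jig [-205.2  362.4] J6 [ 60.  19. -24.  -0. -46. -46.]
```

View pics/s16.png

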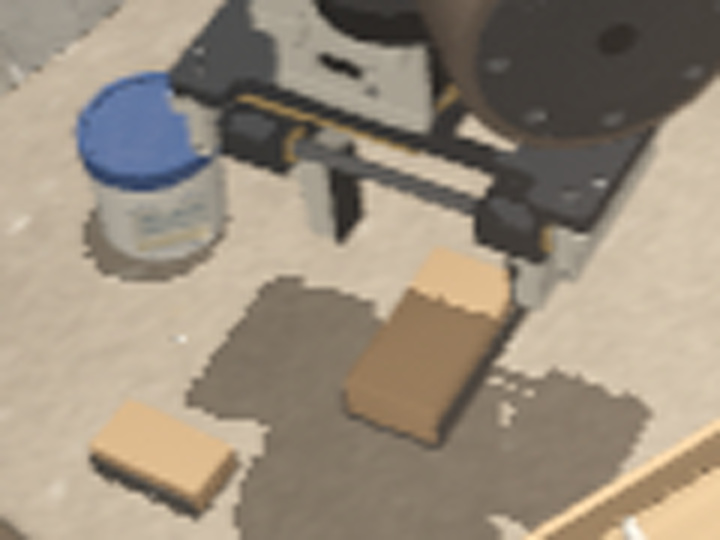

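View pics/tb15.png

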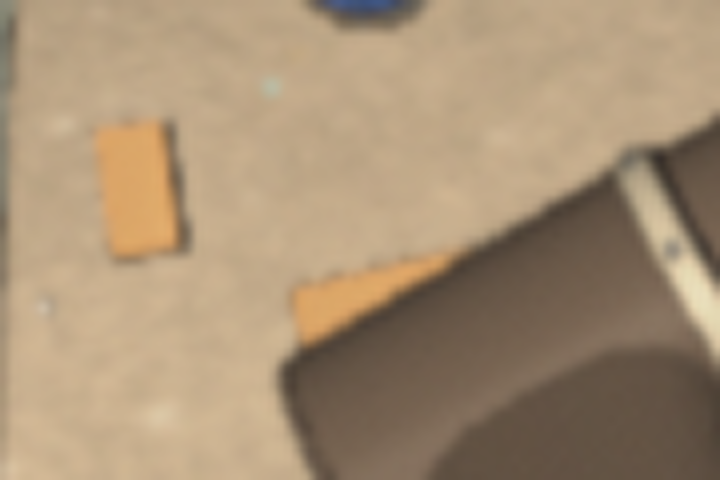

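Both fingers straddle the middle block, with tips at crop (340,240) and (530,300) and the block at (430,345). Tub clear. I descend and grip.

Call:
move_arm(
  commands=[
    [8, 0, 0, 1.5, 0, 0, 0],
    [8, 0, 0, 3.5, 0, 0, 0],
    [8, 0, 0, 5.2, 0, 0, 0],
    [8, 0, 0, 6.0, 0, 0, 0],
    [8, 0, 0, 6.2, 0, 0, 0],
    [6, 0, 0, 6.2, 0, 0, 0],
    [4, 0, 0, 6.2, 0, 0, 0],
    [3, 0, 0, 6.2, 0, 0, 0],
  ],
)

```text
clock: 25.6
tool_pos: [0.4301, 0.3694, 0.008]
orientation: [-180.0, 0.0, -75.8]
force: [0.7, -0.4, 0.1]
opening: 0.0552
```

Call:
move_arm(
  commands=[
    [3, 0, 0, 0, 0, 0, 0],
    [3, 0, 0, 0, 0, 0, 0],
    [3, 0, 0, 0, 0, 0, 0],
    [3, 0, 0, -0.5, 0, 0, 0],
    [3, 0, 0, -2.0, 0, 0, 0],
    [3, 0, 0, -5.0, 0, 0, 0],
    [3, 0, 0, -9.0, 0, 0, 0],
    [3, 0, 0, -12.0, 0, 0, 0],
  ],
)

```text
clock: 26.6
tool_pos: [0.4302, 0.3693, 0.1303]
orientation: [-179.9, 0.1, -75.8]
force: [0.1, 0.4, -0.5]
opening: 0.0458
```

```bash
python3 - <<'E' | grep -v '^\['
from plan import *
obs()
from h import *
crop(cams.snapshot("scene"),150,200,150,110,5,"pics/s17.png")
c=app((0.49355872778333537, 0.07187534442629764, 0.137, -82.0817),(-30.35,2.2,6.7,-.11)); c=app(c,(0,0,6.2-12,0)); print(c)
t=(*j2w(.008,-.048),.128,-9.22)
print("to start",t,sh(c,t))
E
```

```text
t 26.6 pos [0.4302 0.3693 0.1303] ori [-1.7992e+02  6.0000e-02 -7.5780e+01] F [ 0.09  0.4  -0.53] op 0.0458 jig [-205.3  363.6] J6 [ 60.  15. -21.   0. -54. -46.]
(0.4299580524113377, 0.3694508879311794, 0.128, -75.77916425356094)
to start (np.float64(0.5747018827771043), np.float64(-0.07116168146852622), 0.128, -9.22) [46.267 -3.207 -0.    -1.162]
```

View pics/s17.png

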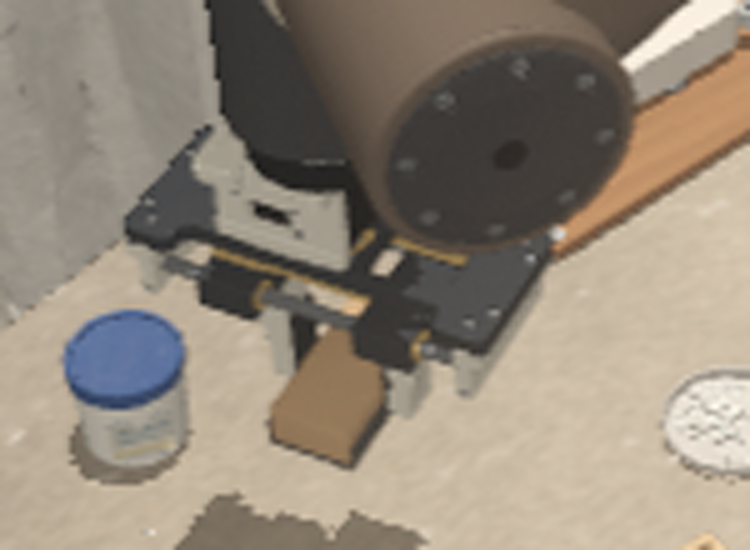

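The middle block is held (46 mm opening) and lifted level, at crop (330,400). I carry it to above the pour-channel end.

Call:
move_arm(
  commands=[
    [3, 3.5, -0.25, 0, 0, 0, -0.1],
    [3, 9.0, -0.6, 0, 0, 0, -0.25],
    [3, 15.0, -1.0, 0, 0, 0, -0.4],
    [3, 21.0, -1.4, 0, 0, 0, -0.55],
    [3, 27.0, -1.9, 0, 0, 0, -0.7],
    [3, 33.0, -2.3, 0, 0, 0, -0.85],
    [3, 39.0, -2.7, 0, 0, 0, -1.0],
    [3, 44.5, -3.1, 0, 0, 0, -1.13],
  ],
)

```text
clock: 27.65
tool_pos: [0.5696, -0.0567, 0.1285]
orientation: [-180.0, -0.0, -10.8]
force: [-0.1, 0.6, -1.1]
opening: 0.0457
```

```bash
python3 - <<'E' | grep -v '^\['
from plan import *
obs()
c=app((0.4299580524113377, 0.3694508879311794, 0.128, -75.77916425356094),(44.5,-3.1,0,-1.13)); print(c)
print(sh(c,(*j2w(.008,-.048),.068,-9.22)))
E
```

```text
t 27.65 pos [ 0.5696 -0.0567  0.1285] ori [-1.7998e+02 -5.0000e-02 -1.0800e+01] F [-0.14  0.63 -1.12] op 0.0457 jig [  0.6 -34.6] J6 [ 14.  16. -20.   0. -54.  65.]
(0.5693267511529514, -0.05429711007125282, 0.128, -11.034933403777913)
```

```bash
python3 - <<'E'
from plan import *
print("s",sh((0.5693267511529514, -0.05429711007125282, 0.128, -11.034933403777913),(*j2w(.008,-.048),.068,-9.22)))
E
```

```text
s [ 0.85   1.552  6.    -0.032]
```

Call:
move_arm(
  commands=[
    [3, 0.3, 0.5, 0.5, 0, 0, -0.01],
    [3, 0.6, 1.1, 1.5, 0, 0, -0.02],
    [3, 0.85, 1.55, 3.0, 0, 0, -0.03],
    [3, 0.85, 1.55, 4.2, 0, 0, -0.03],
    [3, 0.85, 1.55, 5.2, 0, 0, -0.03],
    [3, 0.85, 1.55, 5.8, 0, 0, -0.03],
    [3, 0.85, 1.55, 6.0, 0, 0, -0.03],
    [3, 0.85, 1.55, 6.0, 0, 0, -0.03],
  ],
)

```text
clock: 28.65
tool_pos: [0.5747, -0.0714, 0.0677]
orientation: [180.0, -0.0, -9.3]
force: [0.1, 0.2, -0.4]
opening: 0.0455
```

```bash
python3 - <<'E'
from plan import *
obs()
from h import *
crop(cams.snapshot("scene"),215,140,150,110,5,"pics/s18.png")
E
```

```text
t 28.65 pos [ 0.5747 -0.0714  0.0677] ori [ 1.80e+02 -1.00e-02 -9.31e+00] F [ 0.11  0.17 -0.39] op 0.0455 jig [  8.1 -48.2] J6 [ 12.  20. -23.   0. -47.  68.]
```

View pics/s18.png

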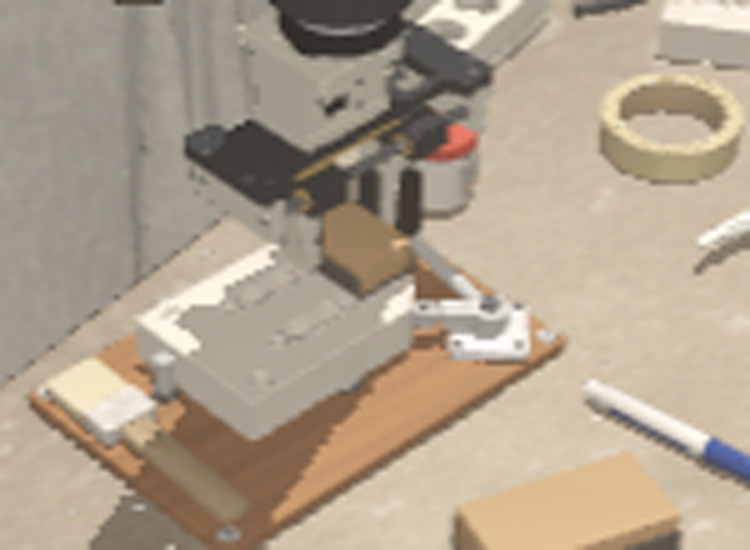

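```bash
python3 - <<'E'
from plan import *
from h import *
S=cams.snapshot("scene")
for y in(-.0247,-.0717):
  for z in(.0857,.0597):
    for o in (0,.006,-.006):
      X=(*j2w(.0081-.0425+o,y),z); u=(w2px(S,X)-[215,140]+.5)*5-.5; print(y,z,o,u.round(0))
crop(S,270,170,60,45,12,"pics/s19.png")
E
```

```text
-0.0247 0.0857 0 [358. 266.]
-0.0247 0.0857 0.006 [352. 262.]
-0.0247 0.0857 -0.006 [365. 271.]
-0.0247 0.0597 0 [358. 299.]
-0.0247 0.0597 0.006 [351. 294.]
-0.0247 0.0597 -0.006 [365. 303.]
-0.0717 0.0857 0 [413. 234.]
-0.0717 0.0857 0.006 [406. 230.]
-0.0717 0.0857 -0.006 [420. 239.]
-0.0717 0.0597 0 [412. 267.]
-0.0717 0.0597 0.006 [405. 263.]
-0.0717 0.0597 -0.006 [419. 271.]
```

View pics/s19.png

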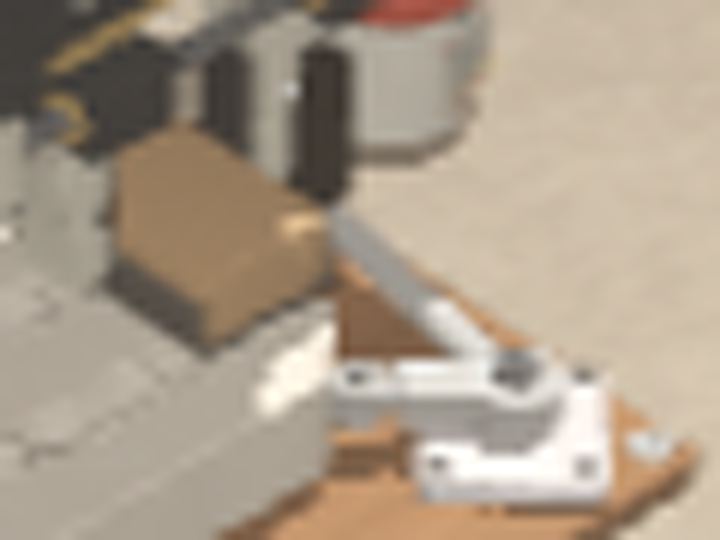

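The block is crosswise above the pour-channel end with its near corner where predicted (within 1 mm). I lower it to contact.

Call:
move_arm(
  commands=[
    [3, 0, 0, 0.2, 0, 0, 0],
    [3, 0, 0, 0.4, 0, 0, 0],
    [3, 0, 0, 0.55, 0, 0, 0],
    [3, 0, 0, 0.65, 0, 0, 0],
    [3, 0, 0, 0.75, 0, 0, 0],
    [3, 0, 0, 0.82, 0, 0, 0],
    [3, 0, 0, 0.88, 0, 0, 0],
    [3, 0, 0, 0.92, 0, 0, 0],
  ],
)

```text
clock: 29.75
tool_pos: [0.5746, -0.0715, 0.0583]
orientation: [-180.0, -0.0, -9.3]
force: [0.4, -0.6, -0.4]
opening: 0.0458
```

Call:
move_arm(
  commands=[
    [3, 0, 0, 0.02, 0, 0, 0],
    [3, 0, 0, 0.04, 0, 0, 0],
    [3, 0, 0, 0.06, 0, 0, 0],
    [3, 0, 0, 0.08, 0, 0, 0],
    [3, 0, 0, 0.1, 0, 0, 0],
    [3, 0, 0, 0.1, 0, 0, 0],
    [3, 0, 0, 0.1, 0, 0, 0],
    [3, 0, 0, 0.1, 0, 0, 0],
  ],
)

```text
clock: 30.75
tool_pos: [0.5747, -0.0715, 0.0577]
orientation: [-180.0, -0.0, -9.3]
force: [-2.2, 0.9, 5.1]
opening: 0.0459
```

Pressing at about 5 N. Starting the stroke, where tool -y is jig +y.

Call:
move_arm(
  commands=[
    [3, 0, -0.1, 0.01, 0, 0, 0],
    [3, 0, -0.3, 0.01, 0, 0, 0],
    [3, 0, -0.5, 0.01, 0, 0, 0],
    [3, 0, -0.7, 0.01, 0, 0, 0],
    [3, 0, -0.9, 0.01, 0, 0, 0],
    [3, 0, -1.1, 0.01, 0, 0, 0],
    [3, 0, -1.3, 0.01, 0, 0, 0],
    [3, 0, -1.5, 0.01, 0, 0, 0],
  ],
)

```text
clock: 31.75
tool_pos: [0.5775, -0.0571, 0.0577]
orientation: [180.0, -0.0, -9.3]
force: [0.6, -5.0, 5.6]
opening: 0.0459
```

Call:
move_arm(
  commands=[
    [3, 0, -0.25, 0, 0, 0, 0],
    [3, 0, -0.5, 0, 0, 0, 0],
    [3, 0, -0.75, 0, 0, 0, 0],
    [3, 0, -1.0, 0, 0, 0, 0],
    [3, 0, -1.25, 0, 0, 0, 0],
    [3, 0, -1.5, 0, 0, 0, 0],
    [3, 0, -1.75, 0, 0, 0, 0],
    [3, 0, -2.0, 0, 0, 0, 0],
  ],
)

```text
clock: 32.75
tool_pos: [0.5807, -0.0374, 0.0577]
orientation: [180.0, -0.0, -9.3]
force: [-1.3, -3.7, 5.6]
opening: 0.046
```

Call:
move_arm(
  commands=[
    [3, 0, -0.25, 0, 0, 0, 0],
    [3, 0, -0.5, 0, 0, 0, 0],
    [3, 0, -0.75, 0, 0, 0, 0],
    [3, 0, -1.0, 0, 0, 0, 0],
    [3, 0, -1.25, 0, 0, 0, 0],
    [3, 0, -1.5, 0, 0, 0, 0],
    [3, 0, -1.75, 0, 0, 0, 0],
    [3, 0, -2.0, 0, 0, 0, 0],
  ],
)

```text
clock: 33.75
tool_pos: [0.5839, -0.0177, 0.0577]
orientation: [180.0, -0.0, -9.3]
force: [-0.4, -3.4, 5.1]
opening: 0.0461
```

Force is steady at about 5 to 5.6 N. Continuing.

Call:
move_arm(
  commands=[
    [3, 0, -0.25, 0, 0, 0, 0],
    [3, 0, -0.5, 0, 0, 0, 0],
    [3, 0, -0.75, 0, 0, 0, 0],
    [3, 0, -1.0, 0, 0, 0, 0],
    [3, 0, -1.25, 0, 0, 0, 0],
    [3, 0, -1.5, 0, 0, 0, 0],
    [3, 0, -1.75, 0, 0, 0, 0],
    [3, 0, -2.0, 0, 0, 0, 0],
  ],
)

```text
clock: 34.75
tool_pos: [0.5871, 0.002, 0.0576]
orientation: [180.0, -0.0, -9.3]
force: [0.0, -3.7, 5.3]
opening: 0.0455
```

Call:
move_arm(
  commands=[
    [3, 0, -0.25, 0, 0, 0, 0],
    [3, 0, -0.5, 0, 0, 0, 0],
    [3, 0, -0.75, 0, 0, 0, 0],
    [3, 0, -1.0, 0, 0, 0, 0],
    [3, 0, -1.25, 0, 0, 0, 0],
    [3, 0, -1.5, 0, 0, 0, 0],
    [3, 0, -1.75, 0, 0, 0, 0],
    [3, 0, -2.0, 0, 0, 0, 0],
  ],
)

```text
clock: 35.75
tool_pos: [0.5903, 0.0218, 0.0577]
orientation: [180.0, -0.0, -9.3]
force: [-1.5, -3.6, 4.7]
opening: 0.0454
```

```bash
python3 - <<'E'
from plan import *
obs()
from h import *
crop(cams.snapshot("scene"),215,140,150,110,5,"pics/s20.png")
E
```

```text
t 35.75 pos [0.5903 0.0218 0.0577] ori [ 1.7997e+02 -3.0000e-02 -9.3200e+00] F [-1.52 -3.58  4.69] op 0.0454 jig [ 8.5 46.2] J6 [ 21.  22. -22.   0. -46.  60.]
```

View pics/s20.png

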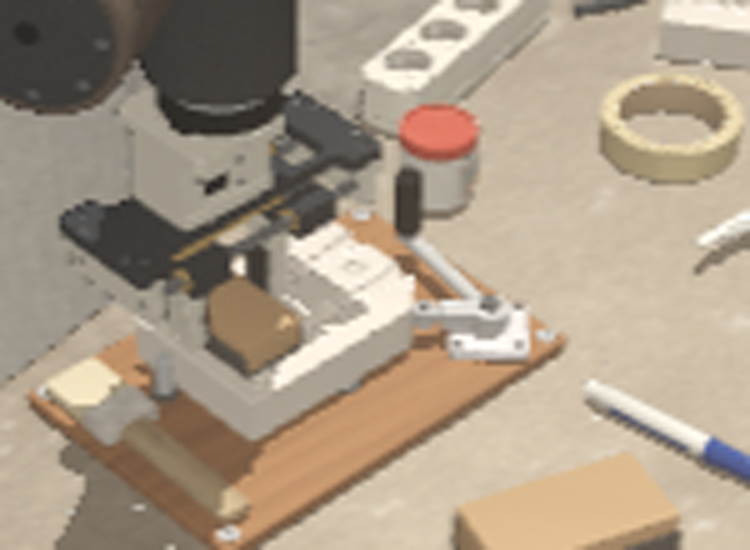

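The block reached y = +46 mm with steady contact. I finish the last few mm and lift straight off.

Call:
move_arm(
  commands=[
    [3, 0, -0.25, 0, 0, 0, 0],
    [3, 0, -0.5, 0, 0, 0, 0],
    [3, 0, -0.5, -0.2, 0, 0, 0],
    [3, 0, -0.5, -0.8, 0, 0, 0],
    [3, 0, -0.5, -2.5, 0, 0, 0],
    [3, 0, -0.5, -5.0, 0, 0, 0],
    [3, 0, -0.5, -7.0, 0, 0, 0],
    [3, 0, -0.5, -7.0, 0, 0, 0],
  ],
)

```text
clock: 36.8
tool_pos: [0.5922, 0.0276, 0.13]
orientation: [-179.9, -0.2, -9.3]
force: [-0.4, -0.1, -1.7]
opening: 0.0458
```

```bash
python3 - <<'E'
from plan import *
o=obs()
c=(*j2w(.008,.052),.1277,-9.32); print(c)
print("s",sh(c,(.43,.3695,.1277,-75.8)),sh(c,(.43,.3695,.0085,-75.8)))
E
```

```text
t 36.8 pos [0.5922 0.0276 0.13  ] ori [-179.88   -0.24   -9.31] F [-0.42 -0.14 -1.66] op 0.0458 jig [ 9.4 52.3] J6 [ 22.  17. -18.   0. -55.  59.]
(np.float64(0.5907324181845031), np.float64(0.02754506568967029), 0.1277, -9.32)
s [-21.399 -31.141  -0.      1.16 ] [-21.399 -31.141  11.92    1.16 ]
```

Call:
move_arm(
  commands=[
    [3, -2.0, -3.0, 0, 0, 0, 0.12],
    [3, -5.0, -7.3, 0, 0, 0, 0.27],
    [3, -8.2, -12.0, 0, 0, 0, 0.42],
    [3, -11.5, -16.7, 0, 0, 0, 0.58],
    [3, -14.7, -21.4, 0, 0, 0, 0.73],
    [3, -17.7, -25.8, 0, 0, 0, 0.9],
    [3, -20.3, -29.5, 0, 0, 0, 1.05],
    [3, -21.4, -31.15, 0, 0, 0, 1.16],
  ],
)

```text
clock: 37.8
tool_pos: [0.4288, 0.3712, 0.1269]
orientation: [180.0, -0.0, -75.9]
force: [0.2, -0.1, -0.5]
opening: 0.046
```

```bash
python3 - <<'E'
from plan import *
o=obs()
from h import *
S=cams.snapshot("scene");T=cams.snapshot("top")
crop(S,215,160,150,100,5,"pics/s21.png");crop(T,240,150,120,90,6,"pics/t21.png")
E
```

```text
t 37.8 pos [0.4288 0.3712 0.1269] ori [179.98  -0.   -75.91] F [ 0.21 -0.14 -0.53] op 0.046 jig [-207.   365.2] J6 [ 61.  15. -21.  -0. -54. -47.]
```

View pics/t21.png

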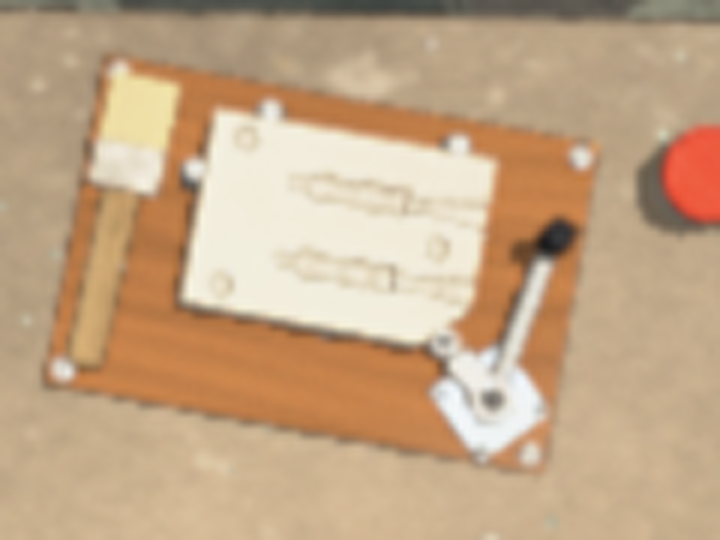

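View pics/s21.png

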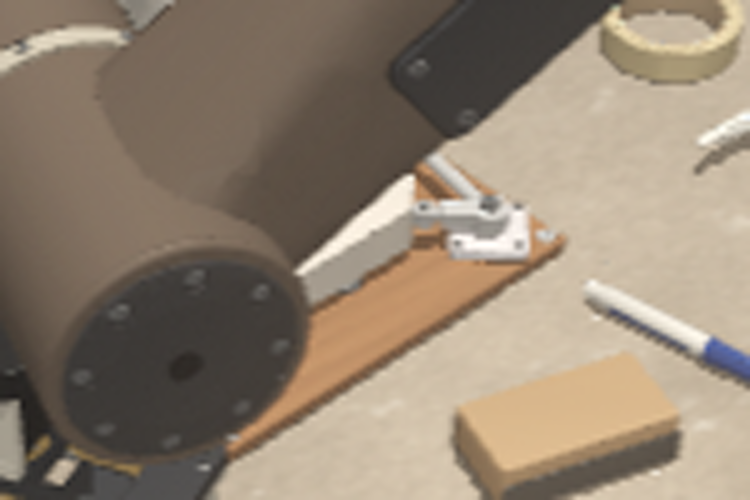

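The mould is home and clamped (corners at crop (214,108), (497,158), (180,302), lever over). I lower the block to the bench.

Call:
move_arm(
  commands=[
    [3, 0, 0, 2.0, 0, 0, 0],
    [3, 0, 0, 5.0, 0, 0, 0],
    [3, 0, 0, 8.0, 0, 0, 0],
    [3, 0, 0, 10.0, 0, 0, 0],
    [3, 0, 0, 11.0, 0, 0, 0],
    [3, 0, 0, 11.5, 0, 0, 0],
    [3, 0, 0, 11.8, 0, 0, 0],
    [3, 0, 0, 11.95, 0, 0, 0],
  ],
)

```text
clock: 38.9
tool_pos: [0.4304, 0.3695, 0.0082]
orientation: [-180.0, 0.0, -75.8]
force: [0.3, 0.0, -0.8]
opening: 0.0458
```

Call:
move_arm(
  commands=[
    [3, 0, 0, 0.02, 0, 0, 0],
    [3, 0, 0, 0.04, 0, 0, 0],
    [5, 0, 0, 0.04, 0, 0, 0],
    [7, 0, 0, 0.04, 0, 0, 0],
    [8, 0, 0, 0.04, 0, 0, 0],
    [8, 0, 0, 0.04, 0, 0, 0],
    [8, 0, 0, 0.04, 0, 0, 0],
    [8, 0, 0, 0.04, 0, 0, 0],
  ],
)

```text
clock: 39.9
tool_pos: [0.4301, 0.3692, 0.0073]
orientation: [180.0, -0.0, -75.8]
force: [0.2, 0.2, -0.6]
opening: 0.0799
```

Call:
move_arm(
  commands=[
    [8, 0, 0, -0.5, 0, 0, 0],
    [8, 0, 0, -2.0, 0, 0, 0],
    [8, 0, 0, -4.5, 0, 0, 0],
    [8, 0, 0, -8.0, 0, 0, 0],
    [8, 0, 0, -12.0, 0, 0, 0],
    [8, 2, 0, -14.0, 0, 0, 0],
    [8, 7, -2, -14.0, 0, 0, 0],
    [8, 12, -4, -14.0, 0, 0, 0],
  ],
)

```text
clock: 40.9
tool_pos: [0.4991, 0.2622, 0.1494]
orientation: [-179.9, 0.1, -75.7]
force: [1.1, 0.4, -0.2]
opening: 0.0802
```

```bash
python3 - <<'E'
from plan import *
o=obs()
from h import *
S=cams.snapshot("scene");T=cams.snapshot("top")
crop(S,150,240,160,110,5,"pics/s22.png"); cv2.imwrite("pics/t22.png",T["frame"][:,:,::-1])
E
```

```text
t 40.9 pos [0.4991 0.2622 0.1494] ori [-1.7987e+02  8.0000e-02 -7.5690e+01] F [ 1.1   0.36 -0.24] op 0.0802 jig [-120.1  268.9] J6 [ 48.  14. -20.   0. -56. -33.]
```

View pics/s22.png

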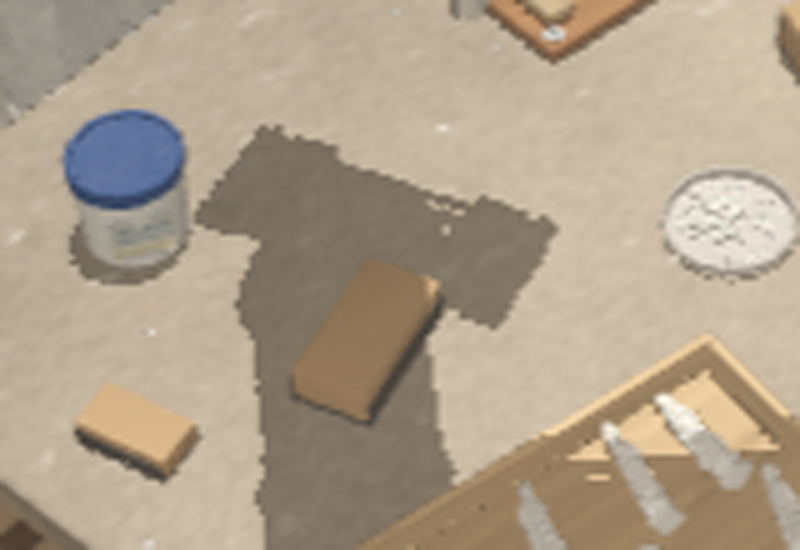

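View pics/t22.png

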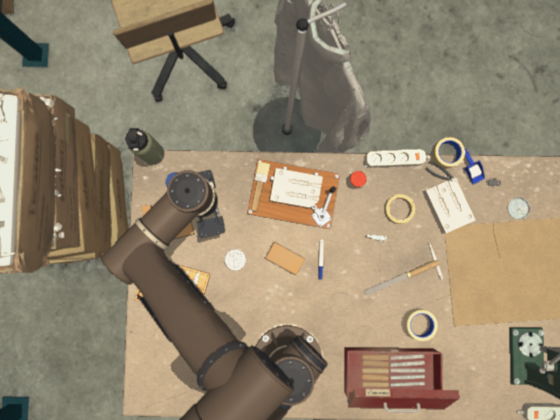

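The block lies flat on the bench at crop (370,340), away from the jig, and the bystanders are where they were. I hold one beat and hand in.

Call:
move_arm(
  commands=[
    [8, 0, 0, 0, 0, 0, 0],
    [8, 0, 0, 0, 0, 0, 0],
    [8, 0, 0, 0, 0, 0, 0],
    [8, 0, 0, 0, 0, 0, 0],
    [8, 0, 0, 0, 0, 0, 0],
    [8, 0, 0, 0, 0, 0, 0],
    [8, 0, 0, 0, 0, 0, 0],
    [8, 0, 0, 0, 0, 0, 0],
  ],
)

```text
clock: 42.0
tool_pos: [0.4984, 0.2627, 0.1473]
orientation: [180.0, -0.0, -75.8]
force: [0.3, 0.6, -0.8]
opening: 0.0798
```

```bash
python3 - <<'E'
from plant import job
print(job.close_job())
E
```

```text
the job is handed in; nothing more can be done
None
```

I pushed the mould home, swung the clamp over to its end stop and rubbed the face in one crosswise stroke. I then set the block back flat on the bench where I found it, and handed the job in at 42 s.

- **Mould:** the y push opened a gap of about 2.5 mm at the left back stop, so I squared it with a second x push. Before clamping, the camera fit gave about x −0.1 mm, y −0.7 mm and 0.003 rad off square. The two cameras differ by up to about 4 mm in absolute y, so that y figure comes from comparing mould and jig within each camera and allowing for the offset seen at end-stop contact.
- **Clamp:** the finger met the end stop with 14 N, and the geometry puts the lever at about 1.59 rad. It stayed over once released.
- **Stroke:** the block's centre went from y −48 to about +52 mm. The wrist read about 4.7–5.6 N downward up to +46 mm; I took no reading over the last few mm.
- **Last checks:** the final pictures show the lever over, the roller on the cut corner and the mould on its stops. The block is flat and clear of the jig, the tubs, tape and brush are in place (the arm partly hides the wax tub from above), and the gripper is free.
- **Not measured:** I had no reading of the forces between the mould and its individual stops and rests.

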